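# Level the warming plate, load the glass, check it

## Robot

A 7-joint arm with a two-finger parallel gripper is mounted at the origin on the work surface. World frame = base frame: x ahead of the robot, y to its left, z up, the work surface at z = 0. Lengths are in mm, angles in rad, forces in N, time in s.
With the tool pointing down it reaches from about 350 to 900 mm from the base axis. Payload 19.9 kg.
Tool frame: the origin (TCP) lies midway between the tips of the shut fingers; the grasp point (between the pads) lies 19 mm behind it; z points along the fingers, y is the line along which they close (so a half turn about z gives the same grasp; the last joint's range is limited). The gripper opens to 85 mm and grips with 20 to 120 N. Pads are 22 mm wide; open, the fingers measure 114 mm over their backs; the gripper's body (76 mm by 85 mm) begins 54 mm behind the grasp point. The pads swing forward as they close: fully open they stand 13 mm farther back than shut.
Start: joints at [-1.194, 0.417, -0.01, 1.614, 0.005, 1.111, -0.053], TCP at [253.582, 571.225, 231.26] pointing down, gripper open.
Joint ranges: [-2.81, 2.81], [-0.39, 2.02], [-1.27, 1.25], [0.06, 2.57], [-1.19, 4.33], [0.19, 2], [-2.82, 2.82]. Speed limits (rad/s): [1.89, 1.89, 2.39, 2.39, 3.01, 3.01, 3.01].

## Interface

Orientations are given as a unit quaternion [x, y, z, w].
In Python, from cell import ctrl gives the robot as it stands. The module is installed in compiled form; this text tells all that it offers.
- The arm moves only by the tool move_arm, never from a script. Its argument "deltas" is a list of rows, each an object with "offset": the shift along the tool's x, y, z in m, a list of three; "rot": the turn, a rotation vector about the tool's x, y, z in degrees, a list of three; "jaw": the finger opening in m, from 0 to 0.0854. In form: [{"offset": [dx, dy, dz], "rot": [ax, ay, az], "jaw": jaw}, ...]. A call has 1 to 20 rows; each row shifts and turns the commanded pose from where the row before left it, along the tool's axes as they then stand; what a row does not reach is not made up. A row lasts 1/8 s, in which the tool goes at most 62.5 mm and 10.7 degrees, less where a joint would pass 70% of its speed; a pose out of reach is approached as far as the arm can. A call with a gripper value outside its range is refused whole. The fingers move at their own pace and stop on an object; "grip_force" is the grip in N (left out, the last holds). Time passes only in rows, so rows that do not move let the fingers close. It gives the time, the measured TCP pose, the force, the opening and the grip force at its end, in the units of the state.
- ctrl.read_state(): the state, without advancing time (a new reading comes with each control period).
- ctrl.snapshot(name): name is "side" or "top"; returns a dict with "frame" (420x560x3 uint8, red, green, blue), "z_map" (420x560 float32, mm along the optical axis (not along the pixel's ray), 0 where there is no reading), "K" (3x3 intrinsics, pixels), "rvec" (rotation vector, rad) and "tvec" (3), from world to camera coordinates, as OpenCV has them. Camera axes: x right, y down, z forward; pixel columns grow to the right and rows downward; lengths in mm; the calibration is good to about 2 mm. A picture is of the moment at which its call begins.
- ctrl.hand_in(): hands the job in; it is judged then, once.
Trained networks look in a picture, given as the dict that the camera call returned (one of the last four; its "shot" number tells which), for a name from the list of things; names that differ only in an ending like _2 or _b are one class to them, and where a whole thing is asked for, a point or a joint stands for the part that bears it (a point fixed in the world has none). Each returns a list of dicts, best first, with "p" (0 to 1); they miss things now and then, are a little off and sometimes report something else, mostly with a low value. They report only what shows in the picture. A call takes as long as a camera call.
- ctrl.spot_in(picture, target): "centre" ([x, y, z] in mm, in world coordinates, good to about 4 mm: the middle of the surface that is visible of it).
- ctrl.trace(picture, target): "mask" (420x560 bool, what is visible of it).
- ctrl.mark_of(picture, target): "centre" ([x, y, z] in mm, in world coordinates, good to about 4 mm: a listed point, or the origin of a listed thing).
The state is a dict: "time": time; "joint_positions": joint angles; "qd": joint speeds; "effort": joint torques, N m; "ee_pos": TCP position; "tool_rot": TCP orientation; "ft_force": force on the tool from outside, world axes, zero at the start; "moment": the same for the moment, N m; "finger_gap": finger opening in mm; "gripper_force": force on a finger pad.
Only numpy, scipy, OpenCV 4.12 (cv2) and the standard library are available. Lean on these libraries where they do the work, as an engineer would, in place of code of your own. Each camera call takes 0.05 s, during which the arm holds its last target. There are 200 camera calls.

## Task

Push the orange wedge under the warming plate's short brass ball foot until the bubble of the level on the plate is centred between its two lines, and leave the wedge there. Then lay every glass billet from the board flat on the plate, none touching another; once they are all on, pick up the infrared thermometer, point its lens straight at the black check ball from about 10 cm and hold it steady for three seconds. Put the thermometer back on its dock the way it was, see that the plate is still level and the billets still on it, and leave the mug, the amber jar and the brush alone.

Things in the scene. Friction and masses are not known exactly. Their poses are not given: they have to be found in the camera images.
- stand: Fixed frame of the warming plate: steel bar foot along the far edge and, on the right (-y), a blue terminal box 70 x 80 x 80 mm high with its centre at x -40, y -225 mm. Origin on the bench under the middle of the plate; x points to the plate's far edge, y to its left. Place and yaw vary.
- plate: Aluminium warming plate 210 (x) x 290 (y) x 12 mm, 0.9 kg, that tips about its far foot bar. Origin on the tipping axis (along y), at the plate's underside, 30 mm above the bench and 95 mm beyond the stand's origin. Its near edge starts 5 to 10 mm low (tilt 0.028 to 0.048 rad) and rests there on a stop; it can only be tipped upward from that (near edge up) and falls back if not held up. On top at y = -128 mm lies the level, 130 x 26 mm, 12 mm high, along x.
- plate_top (a point): Centre of the plate's top face (42 mm above the bench when level); axes as the plate: x to the far edge, y left, z up. Free room for billets: x -105 to +105, y -110 to +145 mm.
- low_foot (a point): Lowest point of the short foot, a brass ball 16 mm in diameter under the near-left corner, 85 mm nearer and 110 mm left of the plate's centre, 20 mm in from the near edge and 35 mm in from the left edge, 180 mm from the tipping axis. 16 mm above the bench when the plate is level, 7 to 11 mm at the start. A wedge may come in under it from any side.
- bubble (a joint): Position (m) of the white bubble (16 mm long) along the level's green vial, 0 = centred, positive toward the plate's far end. It runs to the high end, 4.5 mm for each 0.01 rad of tilt (so about +12 to +22 mm at the start, negative when the near edge is too high), and takes about 1.5 s to settle. The two black lines stand 11.5 mm either side of the middle.
- wedge: Loose orange wedge shim, 116 long x 36 wide, 0.11 kg. Origin under its middle; x points to the thin toe. From the toe (x +58 mm, 4 mm thick) the ramp rises evenly to 22 mm at x -32 mm; behind it, x -32 to -58 mm, a grip block 36 mm high and 36 mm wide. It holds by friction where it is left; pushing it in takes about 5 to 12 N, more once the plate is loaded.
- board: Fixed cork-topped wooden board 250 x 270 mm on which the billets lie, top 5 mm above the bench. Origin on the bench under its middle. Place and yaw vary.
- billet_amber: Amber glass billet, 32 (x) x 95 (y) x 22 (z) mm, about 0.16 kg, origin at its centre; lies flat on the board. Either broad side may be up. May be absent.
- billet_green: Green glass billet, 32 (x) x 95 (y) x 22 (z) mm, about 0.16 kg, origin at its centre; lies flat on the board. Either broad side may be up. May be absent.
- billet_blue: Blue glass billet, 32 (x) x 95 (y) x 22 (z) mm, about 0.16 kg, origin at its centre; lies flat on the board. Either broad side may be up. May be absent.
- billet_red: Red glass billet, 32 (x) x 95 (y) x 22 (z) mm, about 0.16 kg, origin at its centre; lies flat on the board. Either broad side may be up. May be absent.
- dock: Fixed grey thermometer dock: base 160 x 70 mm and two blocks 26 mm long (x), 50 mm wide, centred 45 mm before and behind the middle, tops 70 mm above the bench, with a 64 mm gap between them for the thermometer's handle. Origin on the bench under its middle, x along it. Place and yaw vary.
- thermometer: Loose yellow infrared thermometer, 0.22 kg: barrel 140 (x) x 34 (y) x 38 mm (z), x points to the lens, origin at the centre of the barrel's underside; a black handle 28 x 26 mm hangs 55 mm below the middle of the barrel. At the start the barrel rests level on the dock's two blocks, handle in the gap, origin right over the dock's origin and its x along the dock's x.
- lens (a point): Middle of the thermometer's lens, 78 mm ahead of its origin and 19 mm above it; axes as the thermometer: its line of sight runs along +x.
- check_ball (a point): Centre of the black check ball, 40 mm in diameter, fixed on a short post on the blue terminal box, 120 mm above the bench. It may be aimed at from any free side.
- tool_mug: White mug, 72 mm wide and 95 mm high, beyond the work on the left; leave alone.
- amber_jar: Amber glass jar, 60 mm wide and 110 mm high, on the right; leave alone.
- brush: Brush lying beyond the terminal box on the right; leave alone.

How it is judged:
By the outcome, as a careful person would: the job done as asked, in the order asked, and still so for the second after the job is handed in, with the robot touching nothing.
Of billet_amber, billet_green, billet_blue, billet_red only 3 to 4 are there at a start; the rules pass over those that are not, and their reading is None.
At some moment in a run one of billet_amber, billet_green, billet_blue, billet_red may be knocked a few centimetres aside while the robot is not near it.
It also fails if it takes over 208 s, if anything falls off the work surface, if the arm or the gripper's body presses on something with over 40 N, if the wrist force passes 120 N, or if a joint passes its speed limit or range.

## Working session

There is one attempt and no reset: what is moved stays moved. The work goes in short steps, Python scripts to look and compute and a tool call to move; the robot and the scene stay as the last step left them, time stands still between calls to the robot, and variables do not carry over. Pictures are saved under pics/ and viewed, at most 14 in all, crops included, and the job is handed in when it is done.

Besides the shell and the picture viewer there is one more tool, called after "Call:" as name([rows], argument=value, ...), one row to a line, values as JSON. move_arm: Moves the arm, as the interface text tells. Its arguments: {"type":"object","properties":{"deltas":{"type":"array","items":{"type":"object","properties":{"offset":{"type":"array","items":{"type":"number"}},"rot":{"type":"array","items":{"type":"number"}},"jaw":{"type":"number"}}}},"grip_force":{"type":"number"}},"required":["deltas"]}

```bash
mkdir -p pics; cat > h.py <<'E'
import numpy as np, cv2
from scipy.spatial.transform import Rotation as R
from cell import ctrl
def snap(n,f=None):
    s=ctrl.snapshot(n)
    if f: cv2.imwrite('pics/'+f,cv2.cvtColor(s['frame'],cv2.COLOR_RGB2BGR))
    return s
def cloud(s):
    z=s['z_map'].astype(float);h,w=z.shape;K=s['K']
    u,v=np.meshgrid(np.arange(w),np.arange(h))
    p=np.stack([(u-K[0,2])/K[0,0]*z,(v-K[1,2])/K[1,1]*z,z],-1)
    M=cv2.Rodrigues(np.array(s['rvec'],float))[0];t=np.array(s['tvec'],float).ravel()
    w_=(p-t)@M
    w_[z==0]=np.nan
    return w_
def proj(s,P):
    return cv2.projectPoints(np.array(P,float).reshape(-1,3),np.array(s['rvec'],float),np.array(s['tvec'],float),np.array(s['K'],float),None)[0].reshape(-1,2)
def rect(P):
    P=P[np.isfinite(P).all(1)];(c,wh,a)=cv2.minAreaRect(P[:,:2].astype(np.float32))
    if wh[0]<wh[1]: wh=wh[::-1];a+=90
    return np.round(c,1),np.round(wh,1),round((a+90)%180-90,1),np.round(np.percentile(P[:,2],[5,50,95]),1)
def state():
    s=ctrl.read_state();print('t',round(s['time'],2),'tcp',np.round(s['ee_pos'],1),'q',np.round(s['joint_positions'],2),'gap',round(s['finger_gap'],1),'F',np.round(s['ft_force'],1),'pad',s['gripper_force'])
    print(np.round(R.from_quat(s['tool_rot']).as_matrix(),3).tolist());return s
E
cat > a.py <<'E'
from h import *
np.set_printoptions(suppress=True)
state()
for n in ['top','side']:
    s=snap(n,n+'0.png');C=cloud(s)
    print(n,s['tvec'],s['rvec'],s['K'][0])
    for t in ['wedge','plate','board','billet_amber','billet_green','billet_blue','billet_red','dock','thermometer','stand']:
        r=ctrl.trace(s,t)
        m=ctrl.mark_of(s,t)
        print(t,[(round(x['p'],2),rect(C[x['mask']])) for x in r[:2] if x['mask'].sum()>10],[(round(x['p'],2),np.round(x['centre'],1)) for x in m[:2]])
    for t in ['plate_top','low_foot','lens','check_ball','bubble']:
        print(t,[(round(x['p'],2),np.round(x['centre'],1)) for x in ctrl.mark_of(s,t)[:2]])
E
python3 a.py
```

```text
t 0.0 tcp [253.5 570.9 230.7] q [-1.19  0.42 -0.01  1.61  0.    1.11 -0.05] gap 85.4 F [-0.2  0.7  0.4] pad 0.0
[[-0.914, 0.406, -0.0], [0.406, 0.914, -0.001], [-0.0, -0.001, -1.0]]
top [  9.02912309 577.71164315 990.08101485] [ 2.18234038 -2.20200216  0.01724923] [395.62499045   0.         279.26019294]
wedge [(0.96, (array([ 429.5, -123.8]), array([117.8,  40. ]), 6.0, array([ 1.9, 14.7, 36.4])))] [(0.59, array([ 433.7, -117. ,    4.3]))]
plate [(0.68, (array([643. , -79.9]), array([294.3, 210.5]), 87.0, array([34.4, 38.9, 47. ])))] [(0.66, array([735.4, -83.6,  27.3]))]
board [(0.8, (array([487.6, 330.6]), array([275.9, 255.7]), -83.4, array([0.9, 4.1, 7.5])))] [(0.57, array([481.9, 331.9,   1.7]))]
billet_amber [(0.85, (array([438.4, 256.7]), array([95.3, 32. ]), -78.3, array([21.9, 26. , 28.8])))] [(0.97, array([435. , 259. ,  16.5])), (0.36, array([ 587.1, -300.7,  123.1]))]
billet_green [] [(0.28, array([431.5, 388.8,  17. ]))]
billet_blue [(0.55, (array([433.9, 391.1]), array([105.7,  35.6]), -84.6, array([ 8.4, 25.7, 29. ])))] []
billet_red [(0.92, (array([536.6, 403.1]), ar
[... 700 characters left out ...]
(0.97, array([642.6, -76.1,   0.3]))]
plate_top [(0.77, array([639.6, -75.9,  40.6])), (0.19, array([485.7, 332.3,   2.8]))]
low_foot [(0.49, array([537.3, 404.1,  13.6]))]
lens [(0.56, array([ 569.8, -410.6,   88.5]))]
check_ball [(0.91, array([ 592. , -300.4,  123.2]))]Traceback (most recent call last):
  File "a.py", line 12, in <module>
    print(t,[(round(x['p'],2),np.round(x['centre'],1)) for x in ctrl.mark_of(s,t)[:2]])
                                                                ~~~~~~~~~~~~^^^^^
ValueError: it knows: amber_jar, billet_amber, billet_blue, billet_green, billet_red, board, brush, check_ball, dock, lens, low_foot, plate, plate_top, stand, thermometer, tool_mug, wedge
```

```bash
python3 - <<'E'
from h import *
snap('side','side0.png')
E
```

```text
(no output)
```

View pics/top0.png

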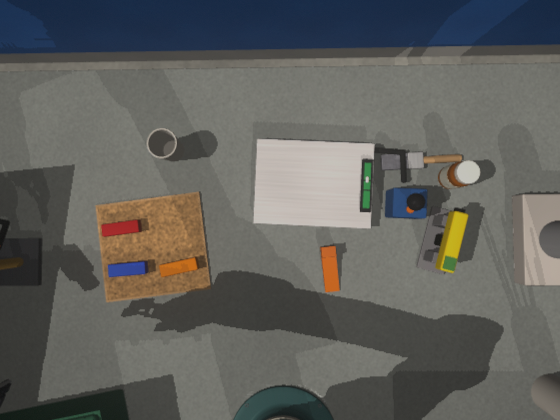

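View pics/side0.png

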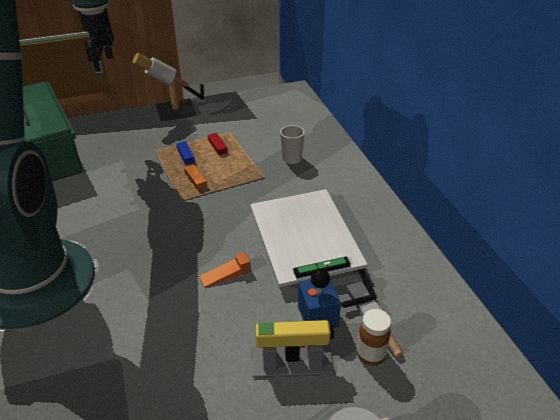

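The pictures show three billets (amber, blue, red; no green), and the wedge's block is on the plate side with its toe toward the robot. I'll measure the wedge, plate, bubble and dock more closely next.

```bash
cat > b.py <<'E'
from h import *
np.set_printoptions(suppress=True)
def plate(s):
    C=cloud(s)
    m=ctrl.trace(s,'plate')[0]['mask'];P=C[m];P=P[np.isfinite(P).all(1)]
    r=rect(P)
    a=np.radians(r[2]-90 if r[2]>0 else r[2]+90);ex=np.array([np.cos(a),np.sin(a)]);ey=np.array([-ex[1],ex[0]])
    l=(P[:,:2]-r[0])@np.c_[ex,ey]
    k=(abs(l[:,0])<95)&(l[:,1]>-100)&(l[:,1]<135)
    A=np.c_[l[k],np.ones(k.sum())];z=P[k,2]
    for _ in range(4):
        c=np.linalg.lstsq(A,z,rcond=None)[0];g=abs(A@c-z)<4;A,z=A[g],z[g]
    print('plate',r,'yaw',np.degrees(a).round(2),'slopes',c.round(4))
    return r[0],ex,ey,C
def bubble(s,c,ex,ey,zc=52,show=None):
    # sample rectified patch around level, 4px/mm
    L=[(c+ex*x+ey*y).tolist()+[zc] for x,y in [(-75,-145),(75,-145),(75,-110),(-75,-110)]]
    H=cv2.getPerspectiveTransform(proj(s,L).astype(np.float32),np.float32([[0,0],[600,0],[600,140],[0,140]]))
    w=cv2.warpPerspective(s['frame'],H,(600,140),flags=cv2.INTER_CUBIC)
    return w
if __name__=='__main__':
    s=snap('top');r=plate(s);w1=bubble(s,*r[:3])
    s2=snap('side');w2=bubble(s2,*r[:3])
    cv2.imwrite('pics/bub0.png',cv2.cvtColor(np.vstack([w1,w2]),cv2.COLOR_RGB2BGR))
    C=r[3]
    print('foot',r[0]-85*r[1]+110*r[2])
    m=ctrl.trace(s,'wedge')[0]['mask'];P=C[m];P=P[np.isfinite(P).all(1)]
    print('wedge',rect(P),'block',rect(P[P[:,2]>31]))
    m=ctrl.trace(s,'thermometer')[0]['mask'];P=C[m];P=P[np.isfinite(P).all(1)]
    print('therm',rect(P[P[:,2]>100]),len(P))
    D=C.reshape(-1,3);k=(abs(D[:,0]-500)<130)&(abs(D[:,1]+400)<90)&(abs(D[:,2]-108)<5);print('barrel',rect(D[k]))
    k=(np.hypot(D[:,0]-592,D[:,1]+300)<35)&(D[:,2]>100);print('ball',rect(D[k]),k.sum())
    k=(np.hypot(D[:,0]-592,D[:,1]+300)<80)&(abs(D[:,2]-80)<6);print('box',rect(D[k]))
E
python3 b.py
```

```text
plate (array([648.3, -84.7]), array([301.9, 221.4]), 86.7, array([34.4, 38.8, 47. ])) yaw -3.3 slopes [ 0.0301 -0.0004 38.7597]
foot [569.77298855  30.01054212]
wedge (array([ 430.1, -121.9]), array([116.4,  36.4]), 6.8, array([ 4.1, 15. , 36.5])) block (array([ 474.6, -116.7]), array([36.7, 24.9]), -88.7, array([31.7, 35.3, 38. ]))
therm (array([ 502.7, -393.2]), array([144.7,  34.6]), -14.8, array([102.2, 107.2, 110.4])) 1288
barrel (array([ 500.3, -392.9]), array([138.8,  34.8]), -15.3, array([104.4, 107.3, 110.5]))
ball (array([ 590.4, -303.4]), array([38.5, 36. ]), 89.4, array([121.9, 133.5, 139.2])) 260
box (array([ 590.6, -303.9]), array([81. , 69.9]), 86.9, array([76.3, 79.3, 82.2]))
```

View pics/bub0.png

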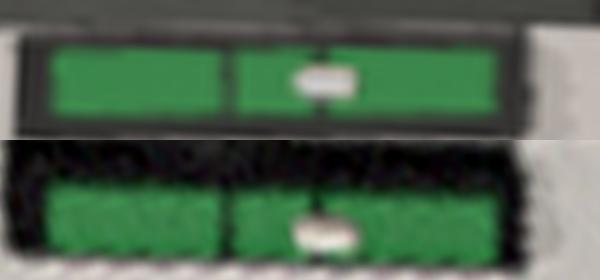

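Bubble: mid-lines at about column 274, bubble at 326, so about +13 mm and tilt 0.029 rad. The foot needs about 5.2 mm of rise. Next is a move-planning helper.

```bash
cat > g.py <<'E'
import sys
from h import *
# usage: g.py x y z yawY ; prints tool-frame offset (m) and rotation about tool axes to reach it
s=state()
M=R.from_quat(s['tool_rot']).as_matrix()
for a in ' '.join(sys.argv[1:]).split(','):
    x,y,z,w=map(float,a.split());w=np.radians(w)
    yt=np.array([np.cos(w),np.sin(w),0]);zt=np.array([0,0,-1.]);T=np.c_[np.cross(yt,zt),yt,zt]
    d=np.array([x,y,z])-np.array(s['ee_pos']) if a==' '.join(sys.argv[1:]).split(',')[0] else np.array([x,y,z])-p
    o=M.T@d/1000;rv=np.degrees(R.from_matrix(M.T@T).as_rotvec())
    print('offset',o.round(4),'rows>=',int(np.ceil(np.linalg.norm(o)/.06)),'then rot',rv.round(2),'rows>=',int(np.ceil(np.linalg.norm(rv)/10.5)))
    M=T;p=np.array([x,y,z])
E
python3 g.py 474.7 -116.7 120 -83.2
```

```text
t 1.55 tcp [253.6 571.2 231.2] q [-1.19  0.42 -0.01  1.61  0.    1.11 -0.05] gap 85.3 F [-0.4 -0.1 -0.8] pad 0.0
[[-0.914, 0.406, 0.0], [0.406, 0.914, -0.0], [-0.0, -0.0, -1.0]]
offset [-0.4812 -0.539   0.1113] rows>= 13 then rot [0.0000e+00 1.0000e-02 1.4926e+02] rows>= 15
```

Call:
move_arm([
  {"offset": [-0.03,-0.0337,0.007],"jaw": 0.06},
  {"offset": [-0.03,-0.0337,0.007]},
  {"offset": [-0.03,-0.0337,0.007]},
  {"offset": [-0.03,-0.0337,0.007]},
  {"offset": [-0.03,-0.0337,0.007]},
  {"offset": [-0.03,-0.0337,0.007]},
  {"offset": [-0.03,-0.0337,0.007]},
  {"offset": [-0.03,-0.0337,0.007]},
  {"offset": [-0.03,-0.0337,0.007]},
  {"offset": [-0.03,-0.0337,0.007]},
  {"offset": [-0.03,-0.0337,0.007]},
  {"offset": [-0.03,-0.0337,0.007]},
  {"offset": [-0.03,-0.0337,0.007]},
  {"offset": [-0.03,-0.0337,0.007]},
  {"offset": [-0.03,-0.0337,0.007]},
  {"offset": [-0.03,-0.0337,0.007]},
], grip_force=40)

```text
validation failed for argument at $.de...
```

Call:
move_arm([
  {"rot": [0,0,10]},
  {"rot": [0,0,10]},
  {"rot": [0,0,10]},
  {"rot": [0,0,10]},
  {"rot": [0,0,10]},
  {"rot": [0,0,10]},
  {"rot": [0,0,10]},
  {"rot": [0,0,10]},
  {"rot": [0,0,10]},
  {"rot": [0,0,10]},
  {"rot": [0,0,10]},
  {"rot": [0,0,10]},
  {"rot": [0,0,10]},
  {"rot": [0,0,10]},
  {"rot": [0,0,9.3]},
  {"rot": [0,0,0]},
])

```text
validation failed for argument at $.de...
```

```bash
python3 g.py 474.7 -116.7 6 -83.2
```

```text
t 1.55 tcp [253.6 571.2 231.2] q [-1.19  0.42 -0.01  1.61  0.    1.11 -0.05] gap 85.3 F [-0.4 -0.1 -0.8] pad 0.0
[[-0.914, 0.406, 0.0], [0.406, 0.914, -0.0], [-0.0, -0.0, -1.0]]
offset [-0.4812 -0.539   0.2253] rows>= 13 then rot [0.0000e+00 1.0000e-02 1.4926e+02] rows>= 15
```

Call:
move_arm([
  {"offset": [-0.037,-0.0415,0.0085],"rot": [0,0,0],"jaw": 0.06},
  {"offset": [-0.037,-0.0415,0.0085],"rot": [0,0,0],"jaw": 0.06},
  {"offset": [-0.037,-0.0415,0.0085],"rot": [0,0,0],"jaw": 0.06},
  {"offset": [-0.037,-0.0415,0.0085],"rot": [0,0,0],"jaw": 0.06},
  {"offset": [-0.037,-0.0415,0.0085],"rot": [0,0,0],"jaw": 0.06},
  {"offset": [-0.037,-0.0415,0.0085],"rot": [0,0,0],"jaw": 0.06},
  {"offset": [-0.037,-0.0415,0.0085],"rot": [0,0,0],"jaw": 0.06},
  {"offset": [-0.037,-0.0415,0.0085],"rot": [0,0,0],"jaw": 0.06},
  {"offset": [-0.037,-0.0415,0.0085],"rot": [0,0,0],"jaw": 0.06},
  {"offset": [-0.037,-0.0415,0.0085],"rot": [0,0,0],"jaw": 0.06},
  {"offset": [-0.037,-0.0415,0.0085],"rot": [0,0,0],"jaw": 0.06},
  {"offset": [-0.037,-0.0415,0.0085],"rot": [0,0,0],"jaw": 0.06},
  {"offset": [-0.037,-0.041,0.009],"rot": [0,0,0],"jaw": 0.06},
], grip_force=40)

```text
time: 3.18
ee_pos: [475.1, -118.3, 120.3]
tool_rot: [0.207, 0.978, 0.0, 0.0]
ft_force: [0.8, 0.0, 0.6]
finger_gap: 60.1
gripper_force: 0.0
```

Call:
move_arm([
  {"offset": [0,0,0],"rot": [0,0,10],"jaw": 0.06},
  {"offset": [0,0,0],"rot": [0,0,10],"jaw": 0.06},
  {"offset": [0,0,0],"rot": [0,0,10],"jaw": 0.06},
  {"offset": [0,0,0],"rot": [0,0,10],"jaw": 0.06},
  {"offset": [0,0,0],"rot": [0,0,10],"jaw": 0.06},
  {"offset": [0,0,0],"rot": [0,0,10],"jaw": 0.06},
  {"offset": [0,0,0],"rot": [0,0,10],"jaw": 0.06},
  {"offset": [0,0,0],"rot": [0,0,10],"jaw": 0.06},
  {"offset": [0,0,0],"rot": [0,0,10],"jaw": 0.06},
  {"offset": [0,0,0],"rot": [0,0,10],"jaw": 0.06},
  {"offset": [0,0,0],"rot": [0,0,10],"jaw": 0.06},
  {"offset": [0,0,0],"rot": [0,0,10],"jaw": 0.06},
  {"offset": [0,0,0],"rot": [0,0,10],"jaw": 0.06},
  {"offset": [0,0,0],"rot": [0,0,10],"jaw": 0.06},
  {"offset": [0,0,0],"rot": [0,0,9.3],"jaw": 0.06},
  {"offset": [0,0,0],"rot": [0,0,0],"jaw": 0.06},
])

```text
time: 5.18
ee_pos: [474.6, -116.4, 120.2]
tool_rot: [0.998, 0.06, -0.0, 0.0]
ft_force: [0.6, 0.5, -0.3]
finger_gap: 60.2
gripper_force: 0.0
```

```bash
python3 g.py 474.7 -116.7 6 -83.2
```

```text
t 5.17 tcp [ 474.6 -116.4  120.2] q [-0.63  0.52  1.02  2.07 -0.59  0.87 -0.72] gap 60.2 F [ 0.6  0.5 -0.3] pad 0.0
[[0.993, 0.119, -0.0], [0.119, -0.993, -0.001], [-0.0, 0.001, -1.0]]
offset [1.000e-04 2.000e-04 1.142e-01] rows>= 2 then rot [0.03 0.02 0.04] rows>= 1
```

Call:
move_arm([
  {"offset": [0,0,0.04],"rot": [0,0,0],"jaw": 0.06},
  {"offset": [0,0,0.04],"rot": [0,0,0],"jaw": 0.06},
  {"offset": [0,0,0.02],"rot": [0,0,0],"jaw": 0.06},
  {"offset": [0,0,0.014],"rot": [0,0,0],"jaw": 0.06},
  {"offset": [0,0,0],"rot": [0,0,0],"jaw": 0.06},
  {"offset": [0,0,0],"rot": [0,0,0],"jaw": 0.03},
  {"offset": [0,0,0],"rot": [0,0,0],"jaw": 0.03},
  {"offset": [0,0,0],"rot": [0,0,0],"jaw": 0.03},
  {"offset": [0,0,0],"rot": [0,0,0],"jaw": 0.03},
  {"offset": [0,0,0],"rot": [0,0,0],"jaw": 0.03},
  {"offset": [0,0,-0.012],"rot": [0,0,0],"jaw": 0.03},
  {"offset": [0,0,0],"rot": [0,0,0],"jaw": 0.03},
], grip_force=50)

```text
time: 6.68
ee_pos: [475.2, -116.6, 19.5]
tool_rot: [0.998, 0.059, 0.001, 0.0]
ft_force: [0.4, -0.4, -1.1]
finger_gap: 35.3
gripper_force: 50.2
```

```bash
python3 g.py 425 42 18 -83.2,425 42 18 86.75
```

```text
t 6.67 tcp [ 475.2 -116.6   19.5] q [-0.47  0.67  0.81  2.11 -0.79  0.69 -0.57] gap 35.3 F [ 0.4 -0.4 -1.1] pad 50.17319083213806
[[0.993, 0.118, 0.002], [0.118, -0.993, -0.0], [0.002, 0.0, -1.0]]
offset [-0.0311 -0.1634  0.0013] rows>= 3 then rot [ 0.02 -0.1  -0.01] rows>= 1
offset [0. 0. 0.] rows>= 0 then rot [  -0.     -0.   -169.95] rows>= 17
```

Call:
move_arm([
  {"offset": [-0.008,-0.041,0],"rot": [0,0,0],"jaw": 0.03},
  {"offset": [-0.008,-0.041,0],"rot": [0,0,0],"jaw": 0.03},
  {"offset": [-0.008,-0.041,0],"rot": [0,0,0],"jaw": 0.03},
  {"offset": [-0.007,-0.04,0],"rot": [0,0,0],"jaw": 0.03},
  {"offset": [0,0,0],"rot": [0,0,-10],"jaw": 0.03},
  {"offset": [0,0,0],"rot": [0,0,-10],"jaw": 0.03},
  {"offset": [0,0,0],"rot": [0,0,-10],"jaw": 0.03},
  {"offset": [0,0,0],"rot": [0,0,-10],"jaw": 0.03},
  {"offset": [0,0,0],"rot": [0,0,-10],"jaw": 0.03},
  {"offset": [0,0,0],"rot": [0,0,-10],"jaw": 0.03},
  {"offset": [0,0,0],"rot": [0,0,-10],"jaw": 0.03},
  {"offset": [0,0,0],"rot": [0,0,-10],"jaw": 0.03},
])

```text
time: 8.18
ee_pos: [424.6, 41.7, 18.5]
tool_rot: [0.725, 0.689, 0.0, 0.0]
ft_force: [-0.5, 0.6, -0.7]
finger_gap: 35.3
gripper_force: 50.5
```

Call:
move_arm([
  {"offset": [0,0,0],"rot": [0,0,-10],"jaw": 0.03},
  {"offset": [0,0,0],"rot": [0,0,-10],"jaw": 0.03},
  {"offset": [0,0,0],"rot": [0,0,-10],"jaw": 0.03},
  {"offset": [0,0,0],"rot": [0,0,-10],"jaw": 0.03},
  {"offset": [0,0,0],"rot": [0,0,-10],"jaw": 0.03},
  {"offset": [0,0,0],"rot": [0,0,-10],"jaw": 0.03},
  {"offset": [0,0,0],"rot": [0,0,-10],"jaw": 0.03},
  {"offset": [0,0,0],"rot": [0,0,-10],"jaw": 0.03},
  {"offset": [0,0,0],"rot": [0,0,-10],"jaw": 0.03},
  {"offset": [0,0,0],"rot": [0,0,0],"jaw": 0.03},
  {"offset": [0,0,0],"rot": [0,0,0],"jaw": 0.03},
])

```text
time: 9.55
ee_pos: [424.6, 41.5, 18.4]
tool_rot: [0.03, 1.0, -0.0, 0.0]
ft_force: [0.6, 0.4, -1.3]
finger_gap: 35.2
gripper_force: 50.5
```

```bash
python3 g.py 425 42 7 86.75; python3 - <<'E'
from h import *
s=snap('top');C=cloud(s);P=C[ctrl.trace(s,'wedge')[0]['mask']];print(rect(P))
E
```

```text
t 9.55 tcp [424.6  41.5  18.4] q [-0.24  0.44  0.09  2.24 -0.08  0.47  1.41] gap 35.2 F [ 0.6  0.4 -1.3] pad 50.493988394737244
[[-0.998, 0.061, 0.0], [0.061, 0.998, -0.0], [-0.0, -0.0, -1.0]]
offset [-0.0004  0.0005  0.0114] rows>= 1 then rot [-0.01  0.   -0.23] rows>= 1
(array([493.2,  30.8]), array([74.7, 42.4]), -4.9, array([14.5, 21.8, 29.7]))
```

Call:
move_arm([
  {"offset": [0,0,0.006],"rot": [0,0,0],"jaw": 0.03},
  {"offset": [0,0,0.006],"rot": [0,0,0],"jaw": 0.03},
  {"offset": [-0.015,0,0],"rot": [0,0,0],"jaw": 0.03},
  {"offset": [-0.015,0,0],"rot": [0,0,0],"jaw": 0.03},
  {"offset": [-0.015,0,0],"rot": [0,0,0],"jaw": 0.03},
  {"offset": [-0.015,0,0],"rot": [0,0,0],"jaw": 0.03},
  {"offset": [-0.005,0,0],"rot": [0,0,0],"jaw": 0.03},
  {"offset": [-0.005,0,0],"rot": [0,0,0],"jaw": 0.03},
  {"offset": [-0.004,0,0],"rot": [0,0,0],"jaw": 0.03},
  {"offset": [-0.004,0,0],"rot": [0,0,0],"jaw": 0.03},
  {"offset": [-0.004,0,0],"rot": [0,0,0],"jaw": 0.03},
  {"offset": [-0.004,0,0],"rot": [0,0,0],"jaw": 0.03},
])

```text
time: 11.15
ee_pos: [508.6, 36.9, 5.8]
tool_rot: [0.028, 1.0, -0.0, -0.002]
ft_force: [-9.4, 0.7, 0.5]
finger_gap: 35.2
gripper_force: 50.4
```

Call:
move_arm([
  {"offset": [-0.002,0,0],"rot": [0,0,0],"jaw": 0.03},
  {"offset": [-0.002,0,0],"rot": [0,0,0],"jaw": 0.03},
  {"offset": [0,0,0],"rot": [0,0,0],"jaw": 0.03},
  {"offset": [0,0,0],"rot": [0,0,0],"jaw": 0.03},
  {"offset": [0,0,0],"rot": [0,0,0],"jaw": 0.03},
  {"offset": [0,0,0],"rot": [0,0,0],"jaw": 0.03},
  {"offset": [0,0,0],"rot": [0,0,0],"jaw": 0.03},
  {"offset": [0,0,0],"rot": [0,0,0],"jaw": 0.03},
  {"offset": [0,0,0],"rot": [0,0,0],"jaw": 0.03},
  {"offset": [0,0,0],"rot": [0,0,0],"jaw": 0.03},
  {"offset": [0,0,0],"rot": [0,0,0],"jaw": 0.03},
  {"offset": [0,0,0],"rot": [0,0,0],"jaw": 0.03},
  {"offset": [0,0,0],"rot": [0,0,0],"jaw": 0.03},
  {"offset": [0,0,0],"rot": [0,0,0],"jaw": 0.03},
  {"offset": [0,0,0],"rot": [0,0,0],"jaw": 0.03},
])

```text
time: 13.02
ee_pos: [513.3, 36.6, 5.9]
tool_rot: [0.028, 1.0, -0.0, -0.001]
ft_force: [-5.1, 0.1, -3.3]
finger_gap: 35.5
gripper_force: 50.0
```

```bash
cat > bub.py <<'E'
from b import *
import sys
c=np.array([643,-80.5]);a=np.radians(-3.25);ex=np.array([np.cos(a),np.sin(a)]);ey=np.array([-ex[1],ex[0]])
def meas(n):
    s=snap(n);w=bubble(s,c,ex,ey,zc=54).astype(float)
    r=w[...,0]; g=w[...,1]
    green=(g-r>40)
    y0=np.where(green.sum(1)>250)[0]; strip=slice(y0.min(),y0.max())
    cols=np.where(green[strip].mean(0)>.5)[0]; L,Rr=cols.min(),cols.max()
    white=np.clip(r-110,0,None)[strip,L+5:Rr-5]
    bx=(white.sum(0)*np.arange(L+5,Rr-5)).sum()/white.sum()
    # black lines: dark in green channel on top/bottom rows
    dk=np.clip(g[strip].max()-g[strip],0,None)
    prof=np.percentile(g[strip],15,axis=0);
    ln=[]
    for o in (-46,46):
        m=(L+Rr)/2+o;ii=np.arange(int(m-14),int(m+15));q=np.clip(np.median(prof[L+10:Rr-10])-prof[ii],0,None);ln.append((q*ii).sum()/max(q.sum(),1e-6))
    print(n,'vial',L,Rr,'mid',(L+Rr)/2,'lines',np.round(ln,1),'bubble',round(bx,1),'-> mm vial',round((bx-(L+Rr)/2)/4,2),'lines',round((bx-np.mean(ln))/4,2))
    return w.astype(np.uint8)
if __name__=='__main__':
    W=[meas('top'),meas('side')]
    if len(sys.argv)>1: cv2.imwrite('pics/'+sys.argv[1],cv2.cvtColor(np.vstack(W),cv2.COLOR_RGB2BGR))
E
python3 bub.py bub1.png; python3 g.py 520.7 36 7 86.75
```

```text
top vial 91 518 mid 304.5 lines [251.1 343.2] bubble 308.0 -> mm vial 0.87 lines 2.71
side vial 80 519 mid 299.5 lines [250.  340.8] bubble 307.8 -> mm vial 2.08 lines 3.1
t 13.12 tcp [513.3  36.6   6. ] q [-0.2   0.56  0.08  2.03 -0.08  0.55  1.46] gap 35.2 F [-4.4  0.4 -2.6] pad 49.9934184551239
[[-0.998, 0.056, -0.002], [0.056, 0.998, -0.0], [0.002, -0.0, -1.0]]
offset [-0.0074 -0.0002 -0.0011] rows>= 1 then rot [-0.02 -0.11  0.02] rows>= 1
```

View pics/bub1.png

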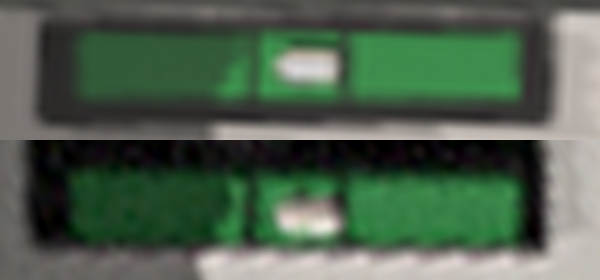

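Bubble is at about column 308, against mid 299, so roughly +2.2 mm. I'll push another 4.5 mm.

Call:
move_arm([
  {"offset": [-0.0015,0,0],"rot": [0,0,0],"jaw": 0.03},
  {"offset": [-0.0015,0,0],"rot": [0,0,0],"jaw": 0.03},
  {"offset": [-0.0015,0,0],"rot": [0,0,0],"jaw": 0.03},
  {"offset": [0,0,0],"rot": [0,0,0],"jaw": 0.03},
  {"offset": [0,0,0],"rot": [0,0,0],"jaw": 0.03},
  {"offset": [0,0,0],"rot": [0,0,0],"jaw": 0.06},
  {"offset": [0,0,0],"rot": [0,0,0],"jaw": 0.06},
  {"offset": [0,0,0],"rot": [0,0,0],"jaw": 0.06},
  {"offset": [0,0,-0.02],"rot": [0,0,0],"jaw": 0.06},
  {"offset": [0,0,-0.04],"rot": [0,0,0],"jaw": 0.06},
  {"offset": [0,0,-0.04],"rot": [0,0,0],"jaw": 0.06},
  {"offset": [0.045,0,-0.03],"rot": [0,0,0],"jaw": 0.06},
  {"offset": [0.045,0,0],"rot": [0,0,0],"jaw": 0.06},
  {"offset": [0,0.05,0],"rot": [0,0,0],"jaw": 0.06},
  {"offset": [0,0.055,0],"rot": [0,0,0],"jaw": 0.06},
  {"offset": [0,0.055,0],"rot": [0,0,0],"jaw": 0.06},
])

```text
time: 15.12
ee_pos: [438.2, 202.8, 136.7]
tool_rot: [0.029, 1.0, 0.0, 0.001]
ft_force: [1.2, -1.1, 0.4]
finger_gap: 60.0
gripper_force: 0.0
```

```bash
python3 bub.py bub2.png; cat > bil.py <<'E'
from h import *
s=snap('top');C=cloud(s)
hsv=cv2.cvtColor(s['frame'],cv2.COLOR_RGB2HSV)
for n in ['amber','blue','red','green']:
    for x in ctrl.trace(s,'billet_'+n)[:1]:
        P=C[x['mask']];P=P[P[:,2]>19];print(n,round(x['p'],2),rect(P) if len(P)>20 else len(P))
P=C[ctrl.trace(s,'wedge')[0]['mask']];print('wedge',rect(P))
E
python3 bil.py; python3 b.py|head -2; python3 g.py 438 258 120 12
```

```text
top vial 78 518 mid 298.0 lines [251.4 344.5] bubble 301.2 -> mm vial 0.81 lines 0.82
side vial 74 519 mid 296.5 lines [250.9 344.1] bubble 300.8 -> mm vial 1.09 lines 0.84
amber 0.53 (array([450.2, 212.2]), array([74.9, 29. ]), -75.6, array([22.5, 26. , 29.6]))
red 0.88 (array([546.4, 438. ]), array([96.3, 32.1]), -83.7, array([22.6, 26. , 29.1]))
green 0.66 (array([ 656.7, -423.7]), array([56.8, 55.8]), -23.6, array([ 31.6, 105.8, 111.7]))
wedge (array([ 644.3, -153. ]), array([444.6, 224.7]), 86.8, array([25.6, 41.5, 79.4]))
plate (array([642.7, -81.8]), array([291.1, 210.8]), 86.9, array([38.4, 41.4, 50. ])) yaw -3.1 slopes [ 0.0026 -0.0001 41.2583]
foot [563.77305245  32.63573284]
t 15.78 tcp [438.2 200.8 136.4] q [-0.5   0.29  0.01  2.05 -0.    0.8   1.02] gap 60.3 F [0.6 0.6 0.2] pad 0.0
[[-0.998, 0.057, 0.0], [0.057, 0.998, -0.0], [-0.0, -0.0, -1.0]]
offset [0.0034 0.0571 0.0164] rows>= 1 then rot [0.000e+00 1.000e-02 7.472e+01] rows>= 8
```

View pics/bub2.png

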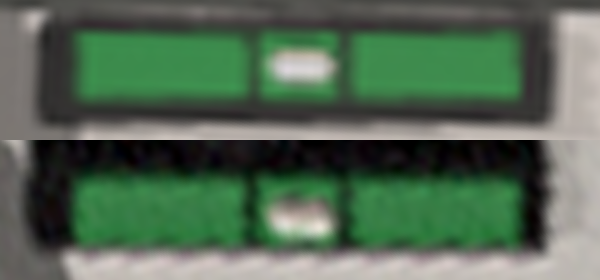

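```bash
python3 - <<'E'
from h import *
s=snap('top')
cv2.imwrite('pics/c3.png',cv2.cvtColor(cv2.resize(s['frame'][160:340,60:340],None,fx=2.8,fy=2.8,interpolation=cv2.INTER_CUBIC),cv2.COLOR_RGB2BGR))
E
```

```text
(no output)
```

View pics/c3.png

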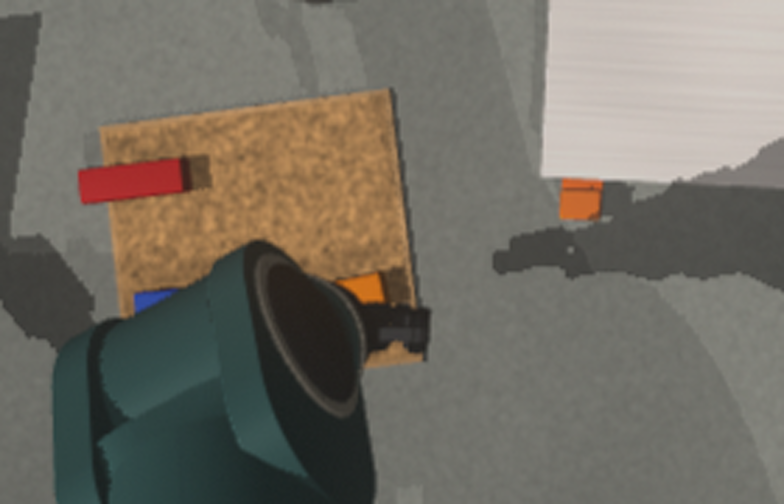

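Only the red billet was knocked: it overhangs the board but is still flat. The wedge is in and the bubble is about 0.8 mm off centre. I'll take the red billet first.

```bash
python3 g.py 546.4 438 120 6.3
```

```text
t 15.82 tcp [438.1 200.9 136.4] q [-0.5   0.29  0.01  2.05 -0.    0.8   1.02] gap 59.9 F [-0.2 -0.6  0.3] pad 0.0
[[-0.998, 0.057, 0.0], [0.057, 0.998, -0.0], [-0.0, -0.0, -1.0]]
offset [-0.0946  0.2429  0.0163] rows>= 5 then rot [0.000e+00 1.000e-02 8.043e+01] rows>= 8
```

Call:
move_arm([
  {"offset": [-0.019,0.0485,0.0033],"rot": [0,0,0],"jaw": 0.055},
  {"offset": [-0.019,0.0485,0.0033],"rot": [0,0,0],"jaw": 0.055},
  {"offset": [-0.019,0.0485,0.0033],"rot": [0,0,0],"jaw": 0.055},
  {"offset": [-0.019,0.0485,0.0033],"rot": [0,0,0],"jaw": 0.055},
  {"offset": [-0.0186,0.0489,0.0033],"rot": [0,0,0],"jaw": 0.055},
  {"offset": [0,0,0],"rot": [0,0,10],"jaw": 0.055},
  {"offset": [0,0,0],"rot": [0,0,10],"jaw": 0.055},
  {"offset": [0,0,0],"rot": [0,0,10],"jaw": 0.055},
  {"offset": [0,0,0],"rot": [0,0,10],"jaw": 0.055},
  {"offset": [0,0,0],"rot": [0,0,10],"jaw": 0.055},
  {"offset": [0,0,0],"rot": [0,0,10],"jaw": 0.055},
  {"offset": [0,0,0],"rot": [0,0,10],"jaw": 0.055},
  {"offset": [0,0,0],"rot": [0,0,10.4],"jaw": 0.055},
  {"offset": [0,0,0.03],"rot": [0,0,0],"jaw": 0.055},
  {"offset": [0,0,0],"rot": [0,0,0],"jaw": 0.055},
])

```text
time: 17.7
ee_pos: [545.1, 437.5, 87.7]
tool_rot: [0.667, 0.745, -0.002, -0.0]
ft_force: [0.5, 0.5, 0.6]
finger_gap: 55.1
gripper_force: 0.0
```

```bash
python3 g.py 546.4 438 7.5 6.3; python3 bil.py
```

```text
t 17.7 tcp [545.1 437.5  87.7] q [-0.92  0.71  0.3   1.52 -0.24  0.95 -0.44] gap 55.1 F [0.5 0.5 0.6] pad 0.0
[[-0.111, 0.994, -0.003], [0.994, 0.111, -0.003], [-0.002, -0.003, -1.0]]
offset [0.0005 0.0016 0.0802] rows>= 2 then rot [-0.18  0.13  0.08] rows>= 1
amber 0.68 (array([438.3, 256.7]), array([94.4, 31.9]), -78.1, array([22.7, 26. , 29. ]))
blue 0.98 (array([434. , 386.7]), array([95.2, 32. ]), -85.4, array([22.8, 25.9, 28.9]))
red 0.59 (array([546.3, 438. ]), array([96.3, 32.2]), -83.7, array([22.3, 26. , 28.8]))
wedge (array([526.8,  33.7]), array([35.7, 34.5]), 86.0, array([18.7, 34.6, 37.9]))
```

Call:
move_arm([
  {"offset": [0,0.001,0.04],"rot": [0,0,0],"jaw": 0.055},
  {"offset": [0,0,0.025],"rot": [0,0,0],"jaw": 0.055},
  {"offset": [0,0,0.015],"rot": [0,0,0],"jaw": 0.055},
  {"offset": [0,0,0],"rot": [0,0,0],"jaw": 0.055},
  {"offset": [0,0,0],"rot": [0,0,0],"jaw": 0.025},
  {"offset": [0,0,0],"rot": [0,0,0],"jaw": 0.025},
  {"offset": [0,0,0],"rot": [0,0,0],"jaw": 0.025},
  {"offset": [0,0,0],"rot": [0,0,0],"jaw": 0.025},
  {"offset": [0,0,0],"rot": [0,0,0],"jaw": 0.025},
  {"offset": [0,0,-0.02],"rot": [0,0,0],"jaw": 0.025},
  {"offset": [0,0,-0.05],"rot": [0,0,0],"jaw": 0.025},
  {"offset": [0,0,-0.05],"rot": [0,0,0],"jaw": 0.025},
  {"offset": [0,0,0],"rot": [0,0,0],"jaw": 0.025},
], grip_force=50)

```text
time: 19.62
ee_pos: [549.2, 439.7, 135.9]
tool_rot: [0.667, 0.745, 0.004, 0.0]
ft_force: [1.1, -0.4, -2.1]
finger_gap: 30.9
gripper_force: 50.0
```

```bash
python3 g.py 697.7 1.6 120 6.3,697.7 1.6 47 -3.25
```

```text
t 19.62 tcp [549.2 439.7 135.9] q [-0.93  0.66  0.32  1.49 -0.23  1.02 -0.45] gap 30.9 F [ 1.1 -0.4 -2.1] pad 50.043336153030396
[[-0.111, 0.994, 0.006], [0.994, 0.111, 0.005], [0.005, 0.006, -1.0]]
offset [-0.4519  0.0991  0.0145] rows>= 8 then rot [ 0.37 -0.26  0.05] rows>= 1
offset [0.    0.    0.073] rows>= 2 then rot [0.   0.   9.55] rows>= 1
```

Call:
move_arm([
  {"offset": [-0.0502,0.011,0.001],"rot": [0,0,0],"jaw": 0.025},
  {"offset": [-0.0502,0.011,0.001],"rot": [0,0,0],"jaw": 0.025},
  {"offset": [-0.0502,0.011,0.001],"rot": [0,0,0],"jaw": 0.025},
  {"offset": [-0.0502,0.011,0.001],"rot": [0,0,0],"jaw": 0.025},
  {"offset": [-0.0502,0.011,0.001],"rot": [0,0,0],"jaw": 0.025},
  {"offset": [-0.0502,0.011,0.001],"rot": [0,0,0],"jaw": 0.025},
  {"offset": [-0.0502,0.011,0.001],"rot": [0,0,0],"jaw": 0.025},
  {"offset": [-0.0502,0.011,0.001],"rot": [0,0,0],"jaw": 0.025},
  {"offset": [-0.0502,0.011,0.001],"rot": [0,0,0],"jaw": 0.025},
  {"offset": [0,0,0],"rot": [0,0,9.6],"jaw": 0.025},
  {"offset": [0,0,0.03],"rot": [0,0,0],"jaw": 0.025},
  {"offset": [0,0,0.03],"rot": [0,0,0],"jaw": 0.025},
  {"offset": [0,0,0],"rot": [0,0,0],"jaw": 0.025},
  {"offset": [0,0,0],"rot": [0,0,0],"jaw": 0.025},
])

```text
time: 21.38
ee_pos: [696.3, 0.2, 62.3]
tool_rot: [0.727, 0.687, 0.0, 0.0]
ft_force: [-0.1, 0.4, -0.8]
finger_gap: 30.4
gripper_force: 49.9
```

```bash
python3 g.py 697.7 1.6 45.5 -3.25; python3 - <<'E'
from h import *
s=snap('side');C=cloud(s);r=ctrl.trace(s,'billet_red')
if r: P=C[r[0]['mask']];print(r[0]['p'],rect(P),np.nanpercentile(P[:,2],[1,99]))
E
```

```text
t 21.38 tcp [6.963e+02 2.000e-01 6.230e+01] q [-0.29  0.75  0.37  1.54 -0.32  0.9   0.13] gap 30.4 F [-0.1  0.4 -0.8] pad 49.910961985588074
[[0.057, 0.998, 0.001], [0.998, -0.057, -0.0], [-0.0, 0.001, -1.0]]
offset [0.0015 0.0013 0.0168] rows>= 1 then rot [0.07 0.   0.01] rows>= 1
0.7 (array([694.6,  -0.9]), array([96.7, 33.4]), 86.3, array([61.2, 76.8, 80.4])) [48.98603723 81.89385912]
```

Call:
move_arm([
  {"offset": [0,0,0.012],"rot": [0,0,0],"jaw": 0.025},
  {"offset": [0,0,0.003],"rot": [0,0,0],"jaw": 0.025},
  {"offset": [0,0,0.001],"rot": [0,0,0],"jaw": 0.025},
  {"offset": [0,0,0],"rot": [0,0,0],"jaw": 0.025},
])

```text
time: 21.98
ee_pos: [696.5, 0.5, 47.7]
tool_rot: [0.727, 0.687, 0.001, 0.0]
ft_force: [-15.0, 3.0, 41.2]
finger_gap: 30.4
gripper_force: 55.2
```

Call:
move_arm([
  {"offset": [0,0,-0.0015],"rot": [0,0,0],"jaw": 0.025},
  {"offset": [0,0,0],"rot": [0,0,0],"jaw": 0.025},
])

```text
time: 22.22
ee_pos: [696.4, 0.5, 48.0]
tool_rot: [0.727, 0.687, 0.001, 0.0]
ft_force: [-7.9, 2.0, 23.2]
finger_gap: 31.0
gripper_force: 53.0
```

Backing off a little more, then opening, lifting, and heading to amber.

Call:
move_arm([
  {"offset": [0,0,-0.001],"rot": [0,0,0],"jaw": 0.025},
  {"offset": [0,0,0],"rot": [0,0,0],"jaw": 0.05},
  {"offset": [0,0,0],"rot": [0,0,0],"jaw": 0.05},
  {"offset": [0,0,0],"rot": [0,0,0],"jaw": 0.05},
  {"offset": [0,0,0],"rot": [0,0,0],"jaw": 0.05},
  {"offset": [0,0,-0.03],"rot": [0,0,0],"jaw": 0.05},
  {"offset": [0,0,-0.05],"rot": [0,0,0],"jaw": 0.05},
  {"offset": [0,0,-0.01],"rot": [0,0,0],"jaw": 0.05},
])

```text
time: 23.22
ee_pos: [697.1, 0.2, 140.8]
tool_rot: [0.727, 0.687, 0.002, 0.002]
ft_force: [0.2, -0.0, 0.1]
finger_gap: 50.0
gripper_force: 0.0
```

```bash
python3 g.py 438.3 256.7 70 -3.25,438.3 256.7 7.5 11.8
```

```text
t 23.23 tcp [6.971e+02 2.000e-01 1.408e+02] q [-0.31  0.66  0.4   1.51 -0.28  1.03  0.1 ] gap 50.0 F [ 0.2 -0.   0.1] pad 0.0
[[0.057, 0.998, 0.005], [0.998, -0.057, 0.0], [0.0, 0.005, -1.0]]
offset [ 0.2414 -0.2733  0.0696] rows>= 7 then rot [ 0.26 -0.02  0.01] rows>= 1
offset [0.     0.     0.0625] rows>= 2 then rot [  0.     0.   -15.05] rows>= 2
```

Call:
move_arm([
  {"offset": [0.0345,-0.039,0],"rot": [0,0,0],"jaw": 0.055},
  {"offset": [0.0345,-0.039,0],"rot": [0,0,0],"jaw": 0.055},
  {"offset": [0.0345,-0.039,0],"rot": [0,0,0],"jaw": 0.055},
  {"offset": [0.0345,-0.039,0],"rot": [0,0,0],"jaw": 0.055},
  {"offset": [0.0345,-0.039,0.01],"rot": [0,0,0],"jaw": 0.055},
  {"offset": [0.0345,-0.039,0.03],"rot": [0,0,0],"jaw": 0.055},
  {"offset": [0.0344,-0.0393,0.03],"rot": [0,0,0],"jaw": 0.055},
  {"offset": [0,0,0],"rot": [0,0,-7.5],"jaw": 0.055},
  {"offset": [0,0,0],"rot": [0,0,-7.5],"jaw": 0.055},
  {"offset": [0,0,0],"rot": [0,0,0],"jaw": 0.055},
  {"offset": [0,0,0],"rot": [0,0,0],"jaw": 0.055},
])

```text
time: 24.6
ee_pos: [436.5, 256.6, 67.1]
tool_rot: [0.632, 0.775, -0.0, 0.0]
ft_force: [0.3, 0.7, 0.5]
finger_gap: 55.0
gripper_force: 0.0
```

```bash
python3 g.py 438.3 256.7 7.5 11.8
```

```text
t 24.6 tcp [436.5 256.6  67.1] q [-0.82  0.45  0.28  2.04 -0.19  0.67 -0.22] gap 55.0 F [0.3 0.7 0.5] pad 0.0
[[-0.2, 0.98, -0.0], [0.98, 0.2, -0.0], [-0.0, -0.0, -1.0]]
offset [-0.0002  0.0018  0.0596] rows>= 1 then rot [-0.01  0.01 -0.24] rows>= 1
```

Call:
move_arm([
  {"offset": [0,0.002,0.035],"rot": [0,0,0],"jaw": 0.055},
  {"offset": [0,0,0.02],"rot": [0,0,0],"jaw": 0.055},
  {"offset": [0,0,0.004],"rot": [0,0,0],"jaw": 0.055},
  {"offset": [0,0,0],"rot": [0,0,0],"jaw": 0.055},
  {"offset": [0,0,0],"rot": [0,0,0],"jaw": 0.025},
  {"offset": [0,0,0],"rot": [0,0,0],"jaw": 0.025},
  {"offset": [0,0,0],"rot": [0,0,0],"jaw": 0.025},
  {"offset": [0,0,0],"rot": [0,0,0],"jaw": 0.025},
  {"offset": [0,0,0],"rot": [0,0,0],"jaw": 0.025},
  {"offset": [0,0,-0.02],"rot": [0,0,0],"jaw": 0.025},
  {"offset": [0,0,-0.05],"rot": [0,0,0],"jaw": 0.025},
  {"offset": [0,0,-0.06],"rot": [0,0,0],"jaw": 0.025},
  {"offset": [0,0,0],"rot": [0,0,0],"jaw": 0.025},
])

```text
time: 26.22
ee_pos: [440.2, 258.5, 142.7]
tool_rot: [0.631, 0.776, 0.004, 0.001]
ft_force: [0.3, 0.5, -2.8]
finger_gap: 31.1
gripper_force: 50.8
```

```bash
python3 g.py 690.6 -123.2 120 11.8,690.6 -123.2 47 -3.25
```

```text
t 26.23 tcp [440.2 258.5 142.7] q [-0.86  0.33  0.32  1.99 -0.14  0.83 -0.26] gap 31.1 F [ 0.3  0.5 -2.8] pad 50.757874846458435
[[-0.204, 0.979, 0.006], [0.979, 0.204, 0.005], [0.004, 0.007, -1.0]]
offset [-0.4247  0.1673  0.0223] rows>= 8 then rot [ 0.38 -0.2  -0.05] rows>= 1
offset [0.    0.    0.073] rows>= 2 then rot [ 0.    0.   15.05] rows>= 2
```

Call:
move_arm([
  {"offset": [-0.0531,0.0209,0],"rot": [0,0,0],"jaw": 0.025},
  {"offset": [-0.0531,0.0209,0],"rot": [0,0,0],"jaw": 0.025},
  {"offset": [-0.0531,0.0209,0],"rot": [0,0,0],"jaw": 0.025},
  {"offset": [-0.0531,0.0209,0],"rot": [0,0,0],"jaw": 0.025},
  {"offset": [-0.0531,0.0209,0],"rot": [0,0,0],"jaw": 0.025},
  {"offset": [-0.0531,0.0209,0],"rot": [0,0,0],"jaw": 0.025},
  {"offset": [-0.0531,0.0209,0],"rot": [0,0,0],"jaw": 0.025},
  {"offset": [-0.053,0.021,0],"rot": [0,0,0],"jaw": 0.025},
  {"offset": [0,0,0],"rot": [0,0,7.5],"jaw": 0.025},
  {"offset": [0,0,0],"rot": [0,0,7.5],"jaw": 0.025},
  {"offset": [0,0,0.04],"rot": [0,0,0],"jaw": 0.025},
  {"offset": [0,0,0.03],"rot": [0,0,0],"jaw": 0.025},
  {"offset": [0,0,0.007],"rot": [0,0,0],"jaw": 0.025},
  {"offset": [0,0,0],"rot": [0,0,0],"jaw": 0.025},
  {"offset": [0,0,0],"rot": [0,0,0],"jaw": 0.025},
])

```text
time: 28.1
ee_pos: [689.4, -124.7, 62.7]
tool_rot: [0.727, 0.687, 0.001, 0.001]
ft_force: [-0.1, -0.4, -1.9]
finger_gap: 31.0
gripper_force: 50.7
```

```bash
python3 g.py 690.6 -123.2 48.5 -3.25; python3 - <<'E'
from h import *
s=snap('side');C=cloud(s)
for n in ['amber','red']:
    r=ctrl.trace(s,'billet_'+n)
    if r: P=C[r[0]['mask']];print(n,r[0]['p'],rect(P))
E
```

```text
t 28.1 tcp [ 689.4 -124.7   62.7] q [-0.14  0.77  0.42  1.53 -0.36  0.92  0.34] gap 31.0 F [-0.1 -0.4 -1.9] pad 50.67404866218567
[[0.057, 0.998, 0.002], [0.998, -0.057, -0.0], [-0.0, 0.002, -1.0]]
offset [0.0016 0.0011 0.0142] rows>= 1 then rot [0.1  0.01 0.01] rows>= 1
amber 0.79 (array([ 687.8, -130.3]), array([84.6, 32.6]), 86.9, array([62.7, 78.8, 82.4]))
red 0.58 (array([689. ,   4.5]), array([259.8,  37.4]), 72.0, array([45.5, 63.1, 67.1]))
```

Call:
move_arm([
  {"offset": [0,0,0.01],"rot": [0,0,0],"jaw": 0.025},
  {"offset": [0,0,0.002],"rot": [0,0,0],"jaw": 0.025},
  {"offset": [0,0,0],"rot": [0,0,0],"jaw": 0.025},
])

```text
time: 28.62
ee_pos: [688.6, -124.5, 48.9]
tool_rot: [0.727, 0.687, -0.0, -0.0]
ft_force: [-1.2, -0.7, -1.5]
finger_gap: 30.6
gripper_force: 50.8
```

Call:
move_arm([
  {"offset": [0,0,0.0005],"rot": [0,0,0],"jaw": 0.025},
  {"offset": [0,0,0],"rot": [0,0,0],"jaw": 0.025},
  {"offset": [0,0,0],"rot": [0,0,0],"jaw": 0.05},
  {"offset": [0,0,0],"rot": [0,0,0],"jaw": 0.05},
  {"offset": [0,0,0],"rot": [0,0,0],"jaw": 0.05},
  {"offset": [0,0,0],"rot": [0,0,0],"jaw": 0.05},
  {"offset": [0,0,-0.03],"rot": [0,0,0],"jaw": 0.05},
  {"offset": [0,0,-0.05],"rot": [0,0,0],"jaw": 0.05},
  {"offset": [0,0,-0.01],"rot": [0,0,0],"jaw": 0.05},
  {"offset": [0,0,0],"rot": [0,0,0],"jaw": 0.055},
])

```text
time: 29.88
ee_pos: [689.0, -124.3, 139.2]
tool_rot: [0.727, 0.687, 0.0, 0.0]
ft_force: [-0.6, 0.4, 0.5]
finger_gap: 55.1
gripper_force: 0.0
```

```bash
python3 bil.py; python3 g.py 434 386.7 70 -3.25,434 386.7 7.5 4.6
```

```text
amber 0.24 (array([ 655. , -423.6]), array([56. , 54.6]), 83.0, array([ 30.8, 105.8, 111.6]))
red 0.9 (array([6.977e+02, 1.000e-01]), array([92.3, 31.8]), 86.7, array([58.3, 63.2, 66. ]))
wedge (array([735.6, 276.2]), array([69.5, 68.9]), -27.0, array([ 3.5, 55.9, 95.1]))
t 30.18 tcp [ 688.4 -124.4  137.8] q [-0.16  0.68  0.45  1.5  -0.32  1.04  0.31] gap 55.2 F [-0.2  0.6  0.1] pad 0.0
[[0.057, 0.998, -0.001], [0.998, -0.057, -0.0], [-0.0, -0.001, -1.0]]
offset [ 0.4959 -0.2828  0.0681] rows>= 10 then rot [-0.08  0.01  0.01] rows>= 1
offset [0.     0.     0.0625] rows>= 2 then rot [ 0.    0.   -7.85] rows>= 1
```

Call:
move_arm([
  {"offset": [0.0496,-0.0283,0],"rot": [0,0,0],"jaw": 0.055},
  {"offset": [0.0496,-0.0283,0],"rot": [0,0,0],"jaw": 0.055},
  {"offset": [0.0496,-0.0283,0],"rot": [0,0,0],"jaw": 0.055},
  {"offset": [0.0496,-0.0283,0],"rot": [0,0,0],"jaw": 0.055},
  {"offset": [0.0496,-0.0283,0],"rot": [0,0,0],"jaw": 0.055},
  {"offset": [0.0496,-0.0283,0],"rot": [0,0,0],"jaw": 0.055},
  {"offset": [0.0496,-0.0283,0],"rot": [0,0,0],"jaw": 0.055},
  {"offset": [0.0496,-0.0283,0],"rot": [0,0,0],"jaw": 0.055},
  {"offset": [0.0496,-0.0283,0.02],"rot": [0,0,0],"jaw": 0.055},
  {"offset": [0.0496,-0.0283,0.04],"rot": [0,0,0],"jaw": 0.055},
  {"offset": [0,0,0],"rot": [0,0,-7.8],"jaw": 0.055},
  {"offset": [0,0,0],"rot": [0,0,0],"jaw": 0.055},
  {"offset": [0,0,0],"rot": [0,0,0],"jaw": 0.055},
])

```text
time: 31.8
ee_pos: [437.5, 380.8, 83.2]
tool_rot: [0.68, 0.733, 0.0, 0.0]
ft_force: [0.7, -1.2, 0.7]
finger_gap: 55.1
gripper_force: 0.0
```

```bash
python3 g.py 434 386.7 7.5 4.6;python3 - <<'E'
from h import *
for n in ['side','top']:
    s=snap(n);C=cloud(s)
    r=ctrl.trace(s,'billet_blue')
    for x in r[:1]: P=C[x['mask']];print(n,x['p'],rect(P[P[:,2]>20]))
E
```

```text
t 31.8 tcp [437.5 380.8  83.2] q [-1.03  0.54  0.34  1.85 -0.24  0.79 -0.49] gap 55.1 F [ 0.7 -1.2  0.7] pad 0.0
[[-0.075, 0.997, 0.0], [0.997, 0.075, 0.0], [0.0, 0.0, -1.0]]
offset [ 0.0061 -0.0031  0.0757] rows>= 2 then rot [ 0.03 -0.   -0.28] rows>= 1
side 0.81 (array([430.9, 385.4]), array([100.3,  32.8]), -86.3, array([21.9, 26.2, 30.2]))
top 0.8 (array([436.4, 384. ]), array([90.2, 37.9]), -82.0, array([22.9, 26. , 29.2]))
```

Call:
move_arm([
  {"offset": [0.006,-0.003,0.02],"rot": [0,0,0],"jaw": 0.055},
  {"offset": [0,0,0.03],"rot": [0,0,0],"jaw": 0.055},
  {"offset": [0,0,0.02],"rot": [0,0,0],"jaw": 0.055},
  {"offset": [0,0,0.004],"rot": [0,0,0],"jaw": 0.055},
  {"offset": [0,0,0],"rot": [0,0,0],"jaw": 0.055},
  {"offset": [0,0,0],"rot": [0,0,0],"jaw": 0.025},
  {"offset": [0,0,0],"rot": [0,0,0],"jaw": 0.025},
  {"offset": [0,0,0],"rot": [0,0,0],"jaw": 0.025},
  {"offset": [0,0,0],"rot": [0,0,0],"jaw": 0.025},
  {"offset": [0,0,0],"rot": [0,0,0],"jaw": 0.025},
  {"offset": [0,0,-0.02],"rot": [0,0,0],"jaw": 0.025},
  {"offset": [0,0,-0.05],"rot": [0,0,0],"jaw": 0.025},
  {"offset": [0,0,-0.06],"rot": [0,0,0],"jaw": 0.025},
  {"offset": [0,0,0],"rot": [0,0,0],"jaw": 0.025},
])

```text
time: 33.75
ee_pos: [435.3, 388.7, 144.8]
tool_rot: [0.679, 0.735, 0.004, -0.0]
ft_force: [0.7, -0.6, -2.4]
finger_gap: 31.0
gripper_force: 50.3
```

```bash
python3 g.py 604.2 -58.2 120 4.6,604.2 -58.2 47 -3.25; python3 bil.py; python3 bub.py
```

```text
t 33.75 tcp [435.3 388.7 144.8] q [-1.07  0.46  0.37  1.81 -0.21  0.9  -0.53] gap 31.0 F [ 0.7 -0.6 -2.4] pad 50.25191366672516
[[-0.079, 0.997, 0.005], [0.997, 0.079, 0.006], [0.006, 0.006, -1.0]]
offset [-0.459   0.1329  0.0229] rows>= 8 then rot [ 0.34 -0.33 -0.06] rows>= 1
offset [0.    0.    0.073] rows>= 2 then rot [0.   0.   7.85] rows>= 1
amber 0.9 (array([ 692.1, -126.8]), array([99.1, 36. ]), 86.7, array([55.1, 63. , 66. ]))
blue 0.59 (array([439.2, 372.3]), array([64.7, 32.4]), -86.6, array([150.1, 160.5, 163.2]))
red 0.69 (array([ 6.983e+02, -3.000e-01]), array([97.3, 37.7]), 89.5, array([43.8, 62.8, 65.9]))
wedge (array([526.3,  33.5]), array([36.1, 34.8]), 83.8, array([18.7, 34.3, 38. ]))
top vial 79 517 mid 298.0 lines [251.6 344.5] bubble 301.3 -> mm vial 0.81 lines 0.8
side vial 73 519 mid 296.0 lines [251.1 343.5] bubble 300.6 -> mm vial 1.14 lines 0.81
```

Plate is unchanged and level. Now placing blue.

Call:
move_arm([
  {"offset": [-0.051,0.0148,0],"rot": [0,0,0],"jaw": 0.025},
  {"offset": [-0.051,0.0148,0],"rot": [0,0,0],"jaw": 0.025},
  {"offset": [-0.051,0.0148,0],"rot": [0,0,0],"jaw": 0.025},
  {"offset": [-0.051,0.0148,0],"rot": [0,0,0],"jaw": 0.025},
  {"offset": [-0.051,0.0148,0],"rot": [0,0,0],"jaw": 0.025},
  {"offset": [-0.051,0.0148,0],"rot": [0,0,0],"jaw": 0.025},
  {"offset": [-0.051,0.0148,0],"rot": [0,0,0],"jaw": 0.025},
  {"offset": [-0.051,0.0148,0],"rot": [0,0,0],"jaw": 0.025},
  {"offset": [-0.051,0.0148,0],"rot": [0,0,0],"jaw": 0.025},
  {"offset": [0,0,0],"rot": [0,0,7.9],"jaw": 0.025},
  {"offset": [0,0,0.04],"rot": [0,0,0],"jaw": 0.025},
  {"offset": [0,0,0.03],"rot": [0,0,0],"jaw": 0.025},
  {"offset": [0,0,0.01],"rot": [0,0,0],"jaw": 0.025},
  {"offset": [0,0,0],"rot": [0,0,0],"jaw": 0.025},
  {"offset": [0,0,0],"rot": [0,0,0],"jaw": 0.025},
  {"offset": [0,0,0],"rot": [0,0,0],"jaw": 0.025},
])

```text
time: 36.15
ee_pos: [603.2, -59.8, 60.0]
tool_rot: [0.727, 0.686, 0.001, 0.0]
ft_force: [0.1, -0.2, -1.0]
finger_gap: 30.6
gripper_force: 50.2
```

```bash
python3 g.py 604.2 -58.2 49 -3.25
```

```text
t 36.15 tcp [603.2 -59.8  60. ] q [-0.28  0.63  0.44  1.8  -0.37  0.79  0.29] gap 30.6 F [ 0.1 -0.2 -1. ] pad 50.16494393348694
[[0.058, 0.998, 0.001], [0.998, -0.058, 0.0], [0.0, 0.001, -1.0]]
offset [0.0016 0.0009 0.011 ] rows>= 1 then rot [ 0.08 -0.01 -0.08] rows>= 1
```

Call:
move_arm([
  {"offset": [0,0,0.009],"rot": [0,0,0],"jaw": 0.025},
  {"offset": [0,0,0],"rot": [0,0,0],"jaw": 0.025},
  {"offset": [0,0,0],"rot": [0,0,0],"jaw": 0.025},
])

```text
time: 36.52
ee_pos: [602.7, -59.8, 49.9]
tool_rot: [0.727, 0.686, -0.0, -0.0]
ft_force: [-0.2, 0.2, -1.4]
finger_gap: 30.9
gripper_force: 50.2
```

```bash
python3 - <<'E'
from h import *
for n in ['top','side']:
    s=snap(n);C=cloud(s)
    r=ctrl.trace(s,'billet_blue')
    for x in r[:1]: P=C[x['mask']];print(n,x['p'],rect(P[P[:,2]>50]))
E
```

```text
side 0.78 (array([604.2, -61.5]), array([92.9, 35.5]), 85.3, array([53.8, 66. , 69.3]))
```

Call:
move_arm([
  {"offset": [0,0,0.001],"rot": [0,0,0],"jaw": 0.025},
  {"offset": [0,0,0],"rot": [0,0,0],"jaw": 0.025},
])

```text
time: 36.98
ee_pos: [602.7, -59.8, 48.9]
tool_rot: [0.727, 0.686, -0.0, 0.0]
ft_force: [0.7, -0.8, -2.4]
finger_gap: 30.4
gripper_force: 50.2
```

Release, lift, and head toward the thermometer (tool y must turn to about -105°).

Call:
move_arm([
  {"offset": [0,0,0.0007],"rot": [0,0,0],"jaw": 0.025},
  {"offset": [0,0,0],"rot": [0,0,0],"jaw": 0.025},
  {"offset": [0,0,0],"rot": [0,0,0],"jaw": 0.05},
  {"offset": [0,0,0],"rot": [0,0,0],"jaw": 0.05},
  {"offset": [0,0,0],"rot": [0,0,0],"jaw": 0.05},
  {"offset": [0,0,0],"rot": [0,0,0],"jaw": 0.05},
  {"offset": [0,0,-0.03],"rot": [0,0,0],"jaw": 0.05},
  {"offset": [0,0,-0.05],"rot": [0,0,0],"jaw": 0.05},
  {"offset": [0,0,-0.06],"rot": [0,0,0],"jaw": 0.06},
  {"offset": [0,0,-0.04],"rot": [0,0,0],"jaw": 0.06},
  {"offset": [0,0,0],"rot": [0,0,0],"jaw": 0.06},
])

```text
time: 38.35
ee_pos: [604.0, -60.0, 231.4]
tool_rot: [0.727, 0.686, 0.002, 0.002]
ft_force: [-1.0, -0.1, -0.5]
finger_gap: 60.1
gripper_force: 0.0
```

```bash
python3 g.py 420 -250 220 -3.25,500 -392.5 180 -105; python3 g.py 420 -250 220 -3.25,500 -392.5 180 75|tail -1;python3 bub.py
```

```text
t 38.35 tcp [604.  -60.  231.4] q [-0.36  0.42  0.54  1.68 -0.24  1.1   0.19] gap 60.1 F [-1.  -0.1 -0.5] pad 0.0
[[0.058, 0.998, 0.005], [0.998, -0.058, 0.0], [0.001, 0.005, -1.0]]
offset [-0.2004 -0.1727  0.0104] rows>= 5 then rot [ 0.29 -0.03 -0.09] rows>= 1
offset [-0.1377  0.088   0.04  ] rows>= 3 then rot [  0.     0.   101.75] rows>= 10
offset [-0.1377  0.088   0.04  ] rows>= 3 then rot [  0.     0.   -78.25] rows>= 8Traceback (most recent call last):
  File "bub.py", line 21, in <module>
    W=[meas('top'),meas('side')]
       ~~~~^^^^^^^
  File "bub.py", line 8, in meas
    y0=np.where(green.sum(1)>250)[0]; strip=slice(y0.min(),y0.max())
                                                  ~~~~~~^^
    return umr_minimum(a, axis, None, out, keepdims, initial, where)
ValueError: zero-size array to reduction operation minimum which has no identity
```

Call:
move_arm([
  {"offset": [-0.04,-0.0345,0],"rot": [0,0,0],"jaw": 0.06},
  {"offset": [-0.04,-0.0345,0],"rot": [0,0,0],"jaw": 0.06},
  {"offset": [-0.04,-0.0345,0],"rot": [0,0,0],"jaw": 0.06},
  {"offset": [-0.04,-0.0345,0],"rot": [0,0,0],"jaw": 0.06},
  {"offset": [-0.04,-0.0345,0.01],"rot": [0,0,0],"jaw": 0.06},
  {"offset": [-0.046,0.0293,0],"rot": [0,0,0],"jaw": 0.06},
  {"offset": [-0.046,0.0293,0],"rot": [0,0,0],"jaw": 0.06},
  {"offset": [-0.046,0.0293,0],"rot": [0,0,0],"jaw": 0.06},
  {"offset": [0,0,0],"rot": [0,0,-9.8],"jaw": 0.06},
  {"offset": [0,0,0],"rot": [0,0,-9.8],"jaw": 0.06},
  {"offset": [0,0,0],"rot": [0,0,-9.8],"jaw": 0.06},
  {"offset": [0,0,0],"rot": [0,0,-9.8],"jaw": 0.06},
  {"offset": [0,0,0],"rot": [0,0,-9.8],"jaw": 0.06},
  {"offset": [0,0,0],"rot": [0,0,-9.8],"jaw": 0.06},
  {"offset": [0,0,0],"rot": [0,0,-9.8],"jaw": 0.06},
  {"offset": [0,0,0],"rot": [0,0,-9.7],"jaw": 0.06},
  {"offset": [0,0,0],"rot": [0,0,0],"jaw": 0.06},
  {"offset": [0,0,0],"rot": [0,0,0],"jaw": 0.06},
])

```text
time: 40.65
ee_pos: [498.3, -392.2, 217.6]
tool_rot: [0.133, 0.991, 0.0, -0.0]
ft_force: [-0.1, -1.1, 0.4]
finger_gap: 59.7
gripper_force: 0.0
```

```bash
python3 g.py 500.3 -392.9 86 74.8; python3 bub.py; python3 bil.py; python3 - <<'E'
from h import *
s=snap('top','d4.png')
E
```

```text
t 40.65 tcp [ 498.3 -392.2  217.6] q [ 0.36  0.46  0.35  1.61 -0.17  1.1   2.06] gap 59.7 F [-0.1 -1.1  0.4] pad 0.0
[[-0.965, 0.263, -0.001], [0.263, 0.965, 0.001], [0.001, 0.0, -1.0]]
offset [-0.0023 -0.0002  0.1316] rows>= 3 then rot [ 0.01 -0.06 -0.08] rows>= 1
top vial 79 517 mid 298.0 lines [251.7 344.5] bubble 302.1 -> mm vial 1.02 lines 0.98
side vial 98 519 mid 308.5 lines [253.8 346.5] bubble 300.5 -> mm vial -1.99 lines 0.08
amber 0.68 (array([606.4, -60.2]), array([98.6, 36.1]), 86.7, array([47.5, 62.7, 65.8]))
blue 0.85 (array([604.4, -61.2]), array([100.5,  35.4]), 87.0, array([56.9, 62.7, 65.8]))
red 0.78 (array([6.978e+02, 6.000e-01]), array([94.1, 32. ]), 86.5, array([57.5, 63. , 66. ]))
green 0.3 (array([ 642.6, -141.7]), array([410.3, 215.5]), 86.8, array([37.1, 41.5, 80.1]))
wedge (array([526.7,  33.4]), array([39.4, 35.1]), -5.2, array([18. , 35. , 38.7]))
```

View pics/d4.png

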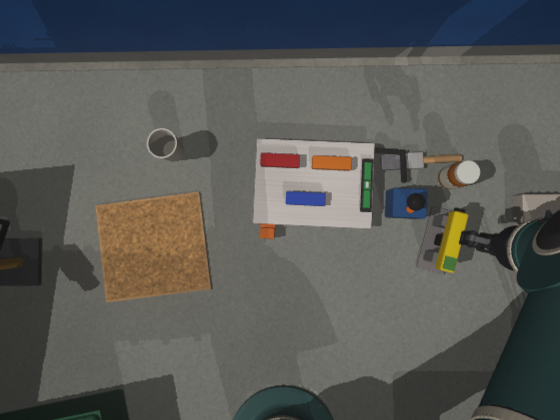

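All three billets lie apart on the plate, the board is empty, and the bubble is about +1 mm. Now grasping the thermometer barrel.

Call:
move_arm([
  {"offset": [-0.002,0,0.05],"rot": [0,0,0],"jaw": 0.06},
  {"offset": [0,0,0.05],"rot": [0,0,0],"jaw": 0.06},
  {"offset": [0,0,0.03],"rot": [0,0,0],"jaw": 0.06},
  {"offset": [0,0,0.012],"rot": [0,0,0],"jaw": 0.06},
  {"offset": [0,0,0],"rot": [0,0,0],"jaw": 0.06},
  {"offset": [0,0,0],"rot": [0,0,0],"jaw": 0.06},
])

```text
time: 41.85
ee_pos: [501.1, -393.3, 77.7]
tool_rot: [0.131, 0.991, -0.001, 0.001]
ft_force: [0.3, -0.1, -0.6]
finger_gap: 60.5
gripper_force: 0.0
```

```bash
python3 g.py 500.3 -392.9 74 74.8
```

```text
t 41.85 tcp [ 501.1 -393.3   77.7] q [ 0.4   0.63  0.31  1.7  -0.24  0.84  2.11] gap 60.5 F [ 0.3 -0.1 -0.6] pad 0.0
[[-0.966, 0.26, 0.002], [0.26, 0.966, -0.001], [-0.002, -0.001, -1.0]]
offset [0.0009 0.0002 0.0037] rows>= 1 then rot [-0.04  0.11  0.16] rows>= 1
```

Call:
move_arm([
  {"offset": [0.001,0,0.003],"rot": [0,0,0],"jaw": 0.06},
  {"offset": [0,0,0],"rot": [0,0,0],"jaw": 0.03},
  {"offset": [0,0,0],"rot": [0,0,0],"jaw": 0.03},
  {"offset": [0,0,0],"rot": [0,0,0],"jaw": 0.03},
  {"offset": [0,0,0],"rot": [0,0,0],"jaw": 0.03},
  {"offset": [0,0,0],"rot": [0,0,0],"jaw": 0.03},
  {"offset": [0,0,0],"rot": [0,0,0],"jaw": 0.03},
], grip_force=70)

```text
time: 42.72
ee_pos: [499.7, -392.7, 73.8]
tool_rot: [0.131, 0.991, -0.0, 0.0]
ft_force: [-1.1, 1.0, 5.3]
finger_gap: 33.0
gripper_force: 70.2
```

```bash
python3 g.py 500.3 -392.9 144 74.8
```

```text
t 42.73 tcp [ 499.7 -392.7   73.8] q [ 0.4   0.63  0.3   1.71 -0.24  0.84  2.12] gap 33.0 F [-1.1  1.   5.3] pad 70.23406147956848
[[-0.966, 0.259, 0.0], [0.259, 0.966, -0.0], [-0.001, -0.0, -1.0]]
offset [-0.0007 -0.0001 -0.0702] rows>= 2 then rot [-0.01  0.03  0.16] rows>= 1
```

Call:
move_arm([
  {"offset": [0,0,-0.01],"rot": [0,0,0],"jaw": 0.03},
  {"offset": [0,0,-0.02],"rot": [0,0,0],"jaw": 0.03},
  {"offset": [0,0,-0.025],"rot": [0,0,0],"jaw": 0.03},
  {"offset": [0,0,-0.02],"rot": [0,0,0],"jaw": 0.03},
  {"offset": [0,0,0],"rot": [0,0,0],"jaw": 0.03},
  {"offset": [0,0,0],"rot": [0,0,0],"jaw": 0.03},
])

```text
time: 43.48
ee_pos: [499.3, -392.2, 147.7]
tool_rot: [0.131, 0.991, 0.0, -0.0]
ft_force: [0.6, -0.5, -2.1]
finger_gap: 33.1
gripper_force: 69.6
```

```bash
cat > th.py <<'E'
from h import *
for n in ['top','side']:
    s=snap(n);C=cloud(s)
    for x in ctrl.trace(s,'thermometer')[:1]:
        P=C[x['mask']];P=P[np.isfinite(P).all(1)];z=np.percentile(P[:,2],90);print(n,round(x['p'],2),rect(P),rect(P[abs(P[:,2]-z)<9]))
    for t in ['thermometer','lens','check_ball']:
        for x in ctrl.mark_of(s,t)[:1]: print(n,t,round(x['p'],2),np.round(x['centre'],1))
E
python3 g.py 420 -254 107 74.8; python3 th.py
```

```text
t 43.48 tcp [ 499.3 -392.2  147.7] q [ 0.37  0.54  0.33  1.67 -0.21  0.97  2.09] gap 33.1 F [ 0.6 -0.5 -2.1] pad 69.62205290794373
[[-0.966, 0.259, -0.001], [0.259, 0.966, 0.0], [0.001, 0.0, -1.0]]
offset [0.1124 0.1129 0.0408] rows>= 3 then rot [ 0.02 -0.04  0.17] rows>= 1
top 0.92 (array([ 521.5, -412.9]), array([196. ,  87.4]), -40.9, array([152.4, 180.4, 184.2])) (array([ 503.3, -392.7]), array([145.2,  33.8]), -15.6, array([177.1, 181.3, 184.4]))
top thermometer 0.82 [ 499.7 -393.7  144.8]
top lens 0.97 [ 571.8 -412.5  163.5]
top check_ball 0.69 [ 589.  -303.6  121.4]
side 0.96 (array([ 507.8, -348.3]), array([193.1, 178.7]), -53.8, array([107.6, 175.2, 183.4])) (array([ 501.8, -393.4]), array([146.3,  37.6]), -16.4, array([175.5, 181.1, 184.1]))
side thermometer 0.95 [ 498.9 -391.1  139.5]
side check_ball 0.58 [ 591.2 -302.5  116.5]
```

Call:
move_arm([
  {"offset": [0.028,0.027,0],"rot": [0,0,0],"jaw": 0.03},
  {"offset": [0.028,0.0275,0],"rot": [0,0,0],"jaw": 0.03},
  {"offset": [0.028,0.0275,0],"rot": [0,0,0],"jaw": 0.03},
  {"offset": [0.0295,0.0275,0],"rot": [0,0,0],"jaw": 0.03},
  {"offset": [0,0,0.025],"rot": [0,0,0],"jaw": 0.03},
  {"offset": [0,0,0.017],"rot": [0,0,0],"jaw": 0.03},
  {"offset": [0,0,0],"rot": [0,0,0],"jaw": 0.03},
  {"offset": [0,0,0],"rot": [0,0,0],"jaw": 0.03},
  {"offset": [0,0,0],"rot": [0,0,0],"jaw": 0.03},
])

```text
time: 45.1
ee_pos: [418.7, -257.6, 106.9]
tool_rot: [0.131, 0.991, -0.0, 0.001]
ft_force: [1.4, -0.7, -1.8]
finger_gap: 33.3
gripper_force: 70.0
```

```bash
python3 g.py 418 -256.8 104.8 74.8; python3 th.py; python3 - <<'E'
from h import *
s=snap('top');D=cloud(s).reshape(-1,3);k=(abs(D[:,0]-418)<130)&(abs(D[:,1]+257)<90)&(abs(D[:,2]-139)<5);print('barrel',rect(D[k]))
k=(np.hypot(D[:,0]-592,D[:,1]+300)<30)&(D[:,2]>100)
Q=D[k];sol=np.linalg.lstsq(np.c_[2*Q,np.ones(len(Q))],(Q**2).sum(1),rcond=None)[0];print('ball sphere',sol[:3])
E
```

```text
t 45.1 tcp [ 418.7 -257.6  106.9] q [ 0.22  0.36  0.32  2.06 -0.17  0.74  1.95] gap 33.3 F [ 1.4 -0.7 -1.8] pad 69.96216416358948
[[-0.966, 0.26, 0.001], [0.26, 0.966, -0.001], [-0.001, -0.0, -1.0]]
offset [0.0009 0.0006 0.0021] rows>= 1 then rot [-0.01  0.06  0.15] rows>= 1
top 0.86 (array([ 427.6, -259.8]), array([155.5,  64.1]), -32.5, array([116.2, 139.5, 143.3])) (array([ 423.2, -258.6]), array([147.7,  32.6]), -15.9, array([136.3, 140.4, 143.5]))
top thermometer 0.57 [ 417.  -262.1  106.1]
top lens 0.69 [ 7.306e+02  2.763e+02 -5.000e-01]
top check_ball 0.61 [ 590.4 -300.7  121.7]
side 0.93 (array([ 424.7, -224. ]), array([195.2, 174.4]), 77.0, array([ 59.4, 131.5, 142.5])) (array([ 420.4, -258.6]), array([147. ,  37.1]), -15.6, array([134. , 139.8, 143.2]))
side thermometer 0.69 [ 417.7 -253.6   99.3]
side lens 0.97 [ 490.2 -277.1  122.9]
side check_ball 0.92 [ 589.1 -304.6  120.4]
barrel (array([ 422.1, -259.1]), array([146.5,  34.9]), -15.0, array([135.9, 139.7, 142.6]))
ball sphere [ 590.45533805 -303.4536036   121.16724028]
```

Call:
move_arm([
  {"offset": [0.001,0.001,0.002],"rot": [0,0,0],"jaw": 0.03},
  {"offset": [0,0,0],"rot": [0,0,0],"jaw": 0.03},
  {"offset": [0,0,0],"rot": [0,0,0],"jaw": 0.03},
  {"offset": [0,0,0],"rot": [0,0,0],"jaw": 0.03},
  {"offset": [0,0,0],"rot": [0,0,0],"jaw": 0.03},
  {"offset": [0,0,0],"rot": [0,0,0],"jaw": 0.03},
  {"offset": [0,0,0],"rot": [0,0,0],"jaw": 0.03},
  {"offset": [0,0,0],"rot": [0,0,0],"jaw": 0.03},
  {"offset": [0,0,0],"rot": [0,0,0],"jaw": 0.03},
  {"offset": [0,0,0],"rot": [0,0,0],"jaw": 0.03},
  {"offset": [0,0,0],"rot": [0,0,0],"jaw": 0.03},
  {"offset": [0,0,0],"rot": [0,0,0],"jaw": 0.03},
  {"offset": [0,0,0],"rot": [0,0,0],"jaw": 0.03},
  {"offset": [0,0,0],"rot": [0,0,0],"jaw": 0.03},
  {"offset": [0,0,0],"rot": [0,0,0],"jaw": 0.03},
  {"offset": [0,0,0],"rot": [0,0,0],"jaw": 0.03},
  {"offset": [0,0,0],"rot": [0,0,0],"jaw": 0.03},
  {"offset": [0,0,0],"rot": [0,0,0],"jaw": 0.03},
  {"offset": [0,0,0],"rot": [0,0,0],"jaw": 0.03},
  {"offset": [0,0,0],"rot": [0,0,0],"jaw": 0.03},
])

```text
time: 48.15
ee_pos: [417.6, -256.1, 104.3]
tool_rot: [0.131, 0.991, -0.0, 0.0]
ft_force: [-0.2, 0.9, -1.9]
finger_gap: 33.4
gripper_force: 70.0
```

Call:
move_arm([
  {"offset": [0,0,0],"rot": [0,0,0],"jaw": 0.03},
  {"offset": [0,0,0],"rot": [0,0,0],"jaw": 0.03},
  {"offset": [0,0,0],"rot": [0,0,0],"jaw": 0.03},
  {"offset": [0,0,0],"rot": [0,0,0],"jaw": 0.03},
  {"offset": [0,0,0],"rot": [0,0,0],"jaw": 0.03},
  {"offset": [0,0,0],"rot": [0,0,0],"jaw": 0.03},
  {"offset": [0,0,0],"rot": [0,0,0],"jaw": 0.03},
  {"offset": [0,0,0],"rot": [0,0,0],"jaw": 0.03},
  {"offset": [0,0,0],"rot": [0,0,0],"jaw": 0.03},
  {"offset": [0,0,0],"rot": [0,0,0],"jaw": 0.03},
  {"offset": [0,0,0],"rot": [0,0,0],"jaw": 0.03},
  {"offset": [0,0,0],"rot": [0,0,0],"jaw": 0.03},
  {"offset": [0,0,0],"rot": [0,0,0],"jaw": 0.03},
  {"offset": [0,0,0],"rot": [0,0,0],"jaw": 0.03},
  {"offset": [0,0,0],"rot": [0,0,0],"jaw": 0.03},
  {"offset": [0,0,0],"rot": [0,0,0],"jaw": 0.03},
  {"offset": [0,0,0],"rot": [0,0,0],"jaw": 0.03},
  {"offset": [0,0,0],"rot": [0,0,0],"jaw": 0.03},
  {"offset": [0,0,0],"rot": [0,0,0],"jaw": 0.03},
  {"offset": [0,0,0],"rot": [0,0,0],"jaw": 0.03},
])

```text
time: 50.65
ee_pos: [417.6, -256.1, 104.3]
tool_rot: [0.131, 0.991, -0.0, -0.0]
ft_force: [0.2, -0.4, -2.6]
finger_gap: 33.1
gripper_force: 70.0
```

```bash
python3 g.py 418 -256.8 147 75,499.7 -392.7 147 75; python3 bub.py;python3 bil.py
```

```text
t 50.65 tcp [ 417.6 -256.1  104.3] q [ 0.22  0.37  0.32  2.06 -0.17  0.74  1.95] gap 33.1 F [ 0.2 -0.4 -2.6] pad 69.96208548545837
[[-0.966, 0.259, -0.0], [0.259, 0.966, -0.0], [-0.0, -0.0, -1.0]]
offset [-0.0006 -0.0006 -0.0427] rows>= 1 then rot [-0.    0.   -0.04] rows>= 1
offset [-0.1141 -0.1101  0.    ] rows>= 3 then rot [0. 0. 0.] rows>= 0
top vial 80 516 mid 298.0 lines [251.9 344.5] bubble 302.7 -> mm vial 1.17 lines 1.11
side vial 75 518 mid 296.5 lines [251.1 344. ] bubble 302.3 -> mm vial 1.44 lines 1.18
amber 0.91 (array([ 693.2, -124.2]), array([94.6, 38.4]), 86.9, array([48.7, 62.8, 65.9]))
blue 0.64 (array([604. , -60.2]), array([94.2, 31.6]), 87.2, array([59.5, 62.8, 65.7]))
red 0.76 (array([697.9,   0. ]), array([92.9, 32.4]), 86.3, array([56.4, 63.1, 66. ]))
wedge (array([527.4,  34.5]), array([38.3, 34.6]), 89.4, array([18. , 34.2, 37.8]))
```

Call:
move_arm([
  {"offset": [0,0,-0.023],"rot": [0,0,0],"jaw": 0.03},
  {"offset": [0,0,-0.023],"rot": [0,0,0],"jaw": 0.03},
  {"offset": [-0.0286,-0.0277,0],"rot": [0,0,0],"jaw": 0.03},
  {"offset": [-0.0286,-0.0277,0],"rot": [0,0,0],"jaw": 0.03},
  {"offset": [-0.0286,-0.0277,0],"rot": [0,0,0],"jaw": 0.03},
  {"offset": [-0.0289,-0.0276,0],"rot": [0,0,0],"jaw": 0.03},
  {"offset": [0,0,0],"rot": [0,0,0],"jaw": 0.03},
  {"offset": [0,0,0],"rot": [0,0,0],"jaw": 0.03},
  {"offset": [0,0,0],"rot": [0,0,0],"jaw": 0.03},
])

```text
time: 52.18
ee_pos: [499.5, -392.0, 150.4]
tool_rot: [0.131, 0.991, 0.0, -0.0]
ft_force: [0.6, 0.1, -1.4]
finger_gap: 33.5
gripper_force: 70.3
```

```bash
python3 g.py 499.7 -392.7 74.3 75
```

```text
t 52.17 tcp [ 499.5 -392.   150.4] q [ 0.36  0.54  0.35  1.67 -0.21  0.97  2.09] gap 33.5 F [ 0.6  0.1 -1.4] pad 70.33441543579102
[[-0.966, 0.259, -0.0], [0.259, 0.966, 0.0], [0.0, 0.0, -1.0]]
offset [-0.0004 -0.0007  0.0761] rows>= 2 then rot [ 0.02 -0.01 -0.  ] rows>= 1
```

Call:
move_arm([
  {"offset": [0,-0.0005,0.03],"rot": [0,0,0],"jaw": 0.03},
  {"offset": [0,0,0.025],"rot": [0,0,0],"jaw": 0.03},
  {"offset": [0,0,0.012],"rot": [0,0,0],"jaw": 0.03},
  {"offset": [0,0,0.006],"rot": [0,0,0],"jaw": 0.03},
  {"offset": [0,0,0],"rot": [0,0,0],"jaw": 0.03},
  {"offset": [0,0,0],"rot": [0,0,0],"jaw": 0.03},
  {"offset": [0,0,0],"rot": [0,0,0],"jaw": 0.03},
])

```text
time: 53.05
ee_pos: [499.8, -393.4, 77.9]
tool_rot: [0.131, 0.991, -0.0, 0.0]
ft_force: [-0.0, -0.2, -2.1]
finger_gap: 33.1
gripper_force: 70.3
```

```bash
python3 g.py 499.7 -392.7 74 75
```

```text
t 53.05 tcp [ 499.8 -393.4   77.9] q [ 0.39  0.63  0.32  1.71 -0.25  0.84  2.12] gap 33.1 F [-0.  -0.2 -2.1] pad 70.3069281578064
[[-0.966, 0.259, 0.001], [0.259, 0.966, -0.001], [-0.001, -0.0, -1.0]]
offset [0.0003 0.0007 0.0039] rows>= 1 then rot [-0.02  0.05 -0.03] rows>= 1
```

Call:
move_arm([
  {"offset": [0,0.0007,0.002],"rot": [0,0,0],"jaw": 0.03},
  {"offset": [0,0,0.001],"rot": [0,0,0],"jaw": 0.03},
  {"offset": [0,0,0],"rot": [0,0,0],"jaw": 0.03},
  {"offset": [0,0,0],"rot": [0,0,0],"jaw": 0.03},
])

```text
time: 53.55
ee_pos: [499.7, -392.6, 74.3]
tool_rot: [0.131, 0.991, -0.0, -0.0]
ft_force: [0.3, -0.3, -2.4]
finger_gap: 33.0
gripper_force: 70.3
```

Almost down. Lower 0.5 mm, release, lift clear and withdraw.

Call:
move_arm([
  {"offset": [0,0,0.0006],"rot": [0,0,0],"jaw": 0.03},
  {"offset": [0,0,0],"rot": [0,0,0],"jaw": 0.03},
  {"offset": [0,0,0],"rot": [0,0,0],"jaw": 0.06},
  {"offset": [0,0,0],"rot": [0,0,0],"jaw": 0.06},
  {"offset": [0,0,0],"rot": [0,0,0],"jaw": 0.06},
  {"offset": [0,0,0],"rot": [0,0,0],"jaw": 0.06},
  {"offset": [0,0,-0.02],"rot": [0,0,0],"jaw": 0.06},
  {"offset": [0,0,-0.05],"rot": [0,0,0],"jaw": 0.06},
  {"offset": [0,0,-0.06],"rot": [0,0,0],"jaw": 0.06},
  {"offset": [0.05,0,0],"rot": [0,0,0],"jaw": 0.06},
  {"offset": [0.05,0.03,0],"rot": [0,0,0],"jaw": 0.06},
  {"offset": [0,0.05,0],"rot": [0,0,0],"jaw": 0.06},
  {"offset": [0,0.05,0],"rot": [0,0,0],"jaw": 0.06},
  {"offset": [0,0.05,0],"rot": [0,0,0],"jaw": 0.06},
  {"offset": [0,0.05,0],"rot": [0,0,0],"jaw": 0.06},
  {"offset": [0,0,0],"rot": [0,0,0],"jaw": 0.06},
])

```text
time: 55.55
ee_pos: [463.9, -141.2, 205.0]
tool_rot: [0.128, 0.992, 0.0, 0.001]
ft_force: [-0.2, -0.4, -0.3]
finger_gap: 60.1
gripper_force: 0.0
```

```bash
python3 bub.py bub5.png; python3 th.py; python3 b.py|egrep 'plate|barrel'; python3 g.py 427 42 60 86.75
```

```text
top vial 78 518 mid 298.0 lines [251.4 344.7] bubble 302.1 -> mm vial 1.02 lines 1.0
side vial 74 518 mid 296.0 lines [251.3 343.5] bubble 300.4 -> mm vial 1.1 lines 0.76
top 0.83 (array([ 517.4, -397.4]), array([130.7,  37.8]), -18.2, array([ 55.6, 106.1, 109.7])) (array([ 512.6, -396.2]), array([121.9,  33.9]), -15.7, array([103.1, 106.9, 109.9]))
top thermometer 0.77 [ 498.  -394.8   69.4]
top lens 0.76 [ 572.1 -415.5   89.3]
top check_ball 0.94 [ 586.5 -305.4  125.6]
side 0.91 (array([ 516.2, -355.2]), array([153.3, 119.5]), -16.4, array([ 42.1, 103.9, 109.9])) (array([ 501.8, -393.8]), array([147.6,  37.2]), -16.5, array([101.6, 107.3, 110.4]))
side thermometer 0.72 [ 497.3 -391.3   66.6]
side lens 0.76 [ 572.9 -413.2   90.1]
side check_ball 0.73 [ 588.1 -304.8  118.4]
plate (array([646.2, -79.7]), array([293.7, 215.5]), 85.4, array([38.3, 41.3, 51.4])) yaw -4.6 slopes [ 0.0029 -0.0006 41.194 ]
barrel (array([ 503.4, -394.4]), array([138.3,  34. ]), -15.6, array([104.3, 107.1, 109.9]))
t 56.4 tcp [ 462.8 -144.5  203.6] q [-0.    0.2   0.27  1.99 -0.07  0.96  1.61] gap 60.1 F [-0.3 -0.3 -0.3] pad 0.0
[[-0.966, 0.259, -0.0], [0.259, 0.966, -0.0], [0.0, -0.0, -1.0]]
offset [0.083  0.1708 0.1436] rows>= 4 then rot [-1.000e-02 -0.000e+00 -1.179e+01] rows>= 2
```

View pics/bub5.png

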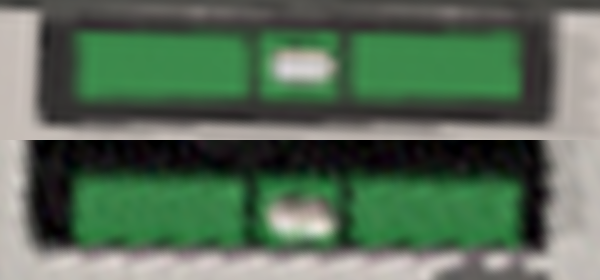

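```bash
python3 bil.py; python3 -c "
from cell import ctrl
print(ctrl.hand_in())"
```

```text
amber 0.62 (array([ 693.2, -125.1]), array([96. , 38.5]), 87.4, array([52.4, 62.8, 65.7]))
blue 0.87 (array([604.9, -60.5]), array([93.8, 31.4]), 89.2, array([59.9, 63. , 65.9]))
red 0.91 (array([697.8,   0.8]), array([94.5, 32.2]), 86.7, array([55.6, 63.1, 65.9]))
wedge (array([525.6,  35.3]), array([38.3, 37.2]), -0.7, array([18.5, 34.1, 37.5]))
the job is handed in; nothing more can be done
None
```

I handed the job in: the plate is level with the bubble about 1 mm off centre between its lines, all three billets (no green one was there) lie flat and apart on it, the check ball was sighted for over 3 s from about 10 cm, and the thermometer is back on its dock.

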